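# Fetch the heart recorder from behind the desk supplies

### The job

Stand the bottle, the jar and the carton from the desk organiser in the white side tray, so that the heart recorder behind them comes free; then lay the recorder face up on the black reading pad, centred and with its long side along the pad's long side. Finally put the bottle, the jar and the carton back upright, each on the very spot where it stood at the start; leave the mug and the phone alone.

Things in the scene. Friction and masses are not known exactly. Their poses are not given: they have to be found in the camera images.
- recorder_mid (a point): Heart recorder to be fetched: flat white box, 56 (its x) x 96 (its y, long side) x 22 mm high, small dark screen and round black button on top. Lies face up on the organiser's floor behind the row of supplies, long side along the row. Graspable across its 56 mm width once the row is gone. Point: its centre, 11 mm above its underside; z up. About 0.12 kg.
- bottle_mid (a point): White round gel bottle with a narrower neck and white cap: 42 mm diameter, 80 mm high (straight up to 54 mm), upright. Grip it at half height or a little above. Point: its centre, 40 mm above its underside; z up. About 0.09 kg.
- jar_mid (a point): Squat round white jar with a black lid: 54 mm diameter, 55 mm high, straight-sided up to 41 mm (lid 52 mm across), upright. Point: its centre, 27.5 mm above its underside; z up. About 0.12 kg.
- carton_mid (a point): Brown cardboard carton (full, rigid), 44 (its x) x 50 (its y) x 70 mm high, with a paper band, upright. Point: its centre, 35 mm above its underside; z up. About 0.15 kg.
- organiser: Fixed grey organiser: floor 180 (x) x 260 mm (y), 6 mm thick; 40 mm high wall on its far (+x) edge, 30 mm walls on both ends (+-y), 5 mm thick; near side open. Bottle, jar and carton stand on its floor in a row at x = -50, y = -80, 0, +80 mm, any order (carton square within 6 degrees); the recorder lies behind, near x = +22 mm. Origin: centre of its underside, on the desk; z up.
- side_tray: White open tray for setting things aside, fixed: 270 (its x) x 130 mm (its y) outside, walls 4 mm thick and 16 mm high, floor 4 mm thick, empty at the start. Room for all three in a row along its x, 85 mm apart. It is either left or right of the organiser. Origin: centre of its underside, on the desk; z up.
- pad_top (a point): Flat black reading and charging pad, fixed: 96 (its x) x 136 (its y, long side) x 12 mm high, no rim. It is on the other side of the organiser from the tray. Point: centre of its top face, 12 mm above the desk; z up.
- mug: Bystander: white mug, 80 mm across with a handle, 90 mm high, standing beyond the work. Origin: centre of its underside. Leave it alone.
- phone: Bystander: black phone lying flat, 74 x 155 x 9 mm, beyond the organiser. Origin: centre of its underside. Leave it alone.
Not all that is in view belongs to the job. What is shaped like the part that bears carton_mid but orange is not meant. What is shaped like the part that bears bottle_mid but yellow is not meant.

How it is judged:
By the outcome, as a careful person would: the job done as asked, in the order asked, and still so for the second after the job is handed in, with the robot touching nothing.
It also fails if it takes over 125 s, if anything falls off the work surface, if the arm or the gripper's body presses on something with over 40 N, if the wrist force passes 120 N, or if a joint passes its speed limit or range.

### The arm

A 6-joint arm with a two-finger parallel gripper is mounted at the origin on the work surface. World frame = base frame: x ahead of the robot, y to its left, z up, the work surface at z = 0. Lengths are in m, angles in rad, forces in N, time in s.
With the tool pointing down it reaches from about 0.275 to 0.825 m from the base axis. Payload 4.9 kg.
Tool frame: the origin (TCP) lies midway between the tips of the shut fingers; the grasp point (between the pads) lies 19 mm behind it; z points along the fingers, x is the direction in which the jaws open and shut, and the axes are right-handed (so a half turn about z gives the same grasp; the last joint's range is limited). The gripper opens to 85 mm and grips with 20 to 120 N. Pads are 22 mm wide; open, the fingers measure 114 mm over their backs; the gripper's body (76 mm by 85 mm) begins 54 mm behind the grasp point. The pads swing forward as they close: fully open they stand 13 mm farther back than shut.
Start: joints at [-0.134, 0.326, -0.193, 1.052, 0, 1.437], TCP at [0.55, 0, 0.231] pointing down, gripper open.
Joint ranges: [-2.65, 2.65], [-0.97, 1.79], [-1.3, 1.35], [-1.93, 2.1], [-1.47, 1.37], [-3.14, 3.14]. Speed limits (rad/s): [2.57, 2.57, 3.14, 3.14, 3.14, 3.14].

### API

Orientations are given as a 3x3 rotation matrix whose columns are the frame's x, y, z axes.
In Python, from station import arm, vision, workorder gives the robot as it stands.
- The arm moves only by the tool apply_moves, never from a script. Its argument "increments" is a list of rows, each an object with "linear": the shift along the tool's x, y, z in mm, a list of three; "turn": the turn, a rotation vector about the tool's x, y, z in rad, a list of three; "hand": the gripper's target within -1 to 1 (fully open at 1, half-way at 0, shut at -1). In form: [{"linear": [tx, ty, tz], "turn": [ax, ay, az], "hand": hand}, ...]. A call has 1 to 5 rows; each row is the pose to reach, as a shift and turn from the pose measured when the call began, along the tool's axes at that moment; what a row does not reach only later rows make up. A row lasts 1/10 s, in which the tool goes at most 50 mm and 8.59 degrees, less where a joint would pass 70% of its speed; a pose out of reach is approached as far as the arm can. A call with a gripper value outside its range is refused whole. The fingers move at their own pace and stop on an object; the grip force is fixed at half the most. Time passes only in rows, so rows that repeat a pose let the fingers close. It gives the time, the measured TCP pose, the force and the opening at its end, in the units of the state.
- arm.state(): the state, without advancing time (a new reading comes with each control period).
- vision.read_camera(name): name is "scene" or "side" or "wrist"; returns a dict with "frame" (480x640x3 uint8, red, green, blue), "intrinsics" (3x3 intrinsics, pixels), "R" (3x3) and "t" (3): a world point X has camera coordinates R X + t. Camera axes: x right, y down, z forward; pixel columns grow to the right and rows downward; lengths in m; the calibration is good to about 2 mm. A picture is of the moment at which its call begins. There is no depth.
- workorder.sign_off(): hands the job in, once; it reports no verdict.
The state is a dict: "time": time; "q": joint angles; "dq": joint speeds; "joint_torque": joint torques, N m; "position": TCP position; "eef_rot": TCP orientation; "wrist_force": force on the tool from outside, world axes, zero at the start; "wrist_torque": the same for the moment, N m; "grip_width": opening from 0.0 (shut) to 1.0 (fully open).
Only numpy, scipy, OpenCV 4.12 (cv2) and the standard library are available. Lean on these libraries where they do the work, as an engineer would, in place of code of your own. Each camera call takes 0.05 s, during which the arm holds its last target. There are 200 camera calls.

## Working session

There is one attempt and no reset: what is moved stays moved. The work goes in short steps, Python scripts to look and compute and a tool call to move; the robot and the scene stay as the last step left them, time stands still between calls to the robot, and variables do not carry over. Pictures are saved under pics/ and viewed, about 12 in all and at most 16, crops included, and the job is handed in when it is done.

Besides the shell and the picture viewer there is one more tool, called after ">>>" as name(argument=value, ...), one argument or row to a line, values as JSON. apply_moves: Moves the arm, as the interface text tells. Its arguments: {"type":"object","properties":{"increments":{"type":"array"}},"required":["increments"]}

```bash
mkdir -p pics; cat > h.py <<'E'
import numpy as np, cv2
from station import arm, vision, workorder
def cap(name,fn):
    c=vision.read_camera(name); cv2.imwrite('pics/'+fn+'.png',c['frame'][:,:,::-1]); np.savez('pics/'+fn+'.npz',**c); return c
def load(fn): return dict(np.load('pics/'+fn+'.npz'))
def ray(c,uv,z):
    d=c['R'].T@np.linalg.solve(c['intrinsics'],[uv[0],uv[1],1]); o=-c['R'].T@c['t']
    return o+d*(z-o[2])/d[2]
def proj(c,X):
    p=c['intrinsics']@(c['R']@np.asarray(X,float)+c['t']); return p[:2]/p[2]
E
python3 - <<'E'
from h import *
for n in ['scene','side','wrist']:
    c=cap(n,n+'0'); print(n,(-c['R'].T@c['t']).round(3),c['R'].round(2).tolist(),c['intrinsics'].round(0).tolist())
s=arm.state(); print(s['position'],s['eef_rot'],s['grip_width'],s['time'])
E
```

```text
scene [ 0.98  -0.554  0.635] [[0.83, 0.55, -0.02], [0.33, -0.53, -0.78], [-0.44, 0.64, -0.62]] [[436.0, 0.0, 317.0], [0.0, 436.0, 241.0], [0.0, 0.0, 1.0]]
side [0.402 0.7   0.773] [[-0.96, -0.27, -0.01], [-0.18, 0.66, -0.73], [0.2, -0.71, -0.68]] [[500.0, 0.0, 313.0], [0.0, 500.0, 244.0], [0.0, 0.0, 1.0]]
wrist [0.551 0.07  0.373] [[1.0, -0.0, -0.0], [0.0, -0.96, 0.27], [-0.0, -0.27, -0.96]] [[337.0, 0.0, 322.0], [0.0, 337.0, 245.0], [0.0, 0.0, 1.0]]
[5.49542682e-01 7.48616506e-05 2.30660153e-01] [[ 9.99999067e-01  2.51758636e-05 -1.36558018e-03]
 [ 2.53966522e-05 -9.99999987e-01  1.61664119e-04]
 [-1.36557610e-03 -1.61698649e-04 -9.99999055e-01]] 0.9972606298717785 0.15
```

View pics/scene0.png

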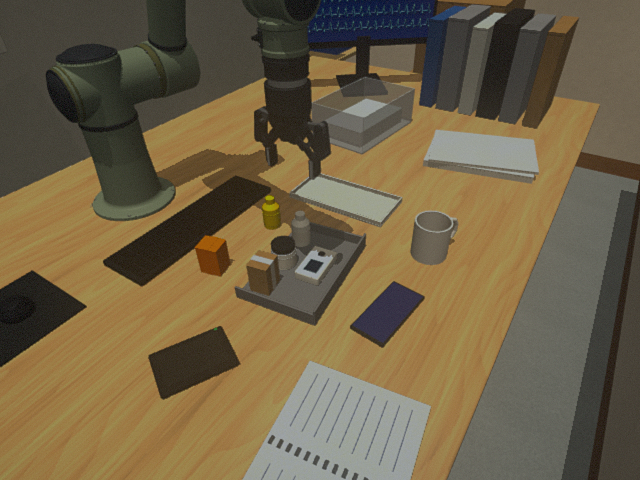

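View pics/side0.png

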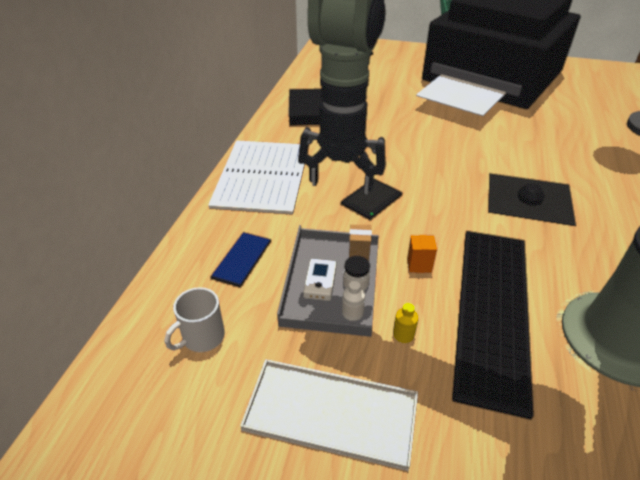

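View pics/wrist0.png

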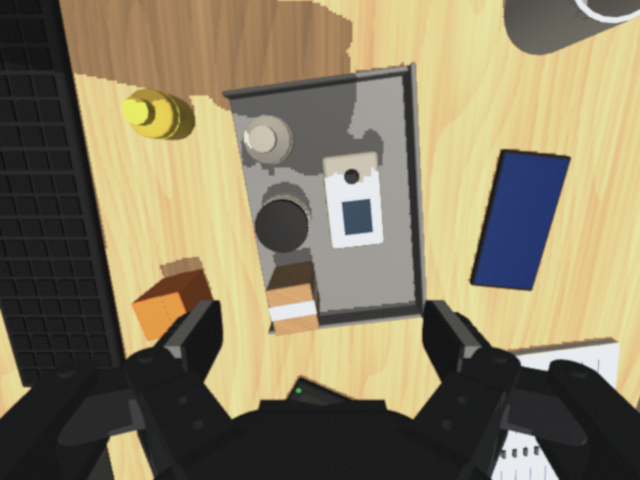

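The wrist view shows the bottle cap at (262,138), the jar lid at (281,225), the carton top near (292,310) and the recorder near (354,200). The tray is at (330,412) in the side view. The pad is at (195,360) in the scene view and (372,197) in the side view. The yellow bottle and orange carton are decoys.

```bash
python3 - <<'E'
from h import *
w=load('wrist0');s=load('side0');c=load('scene0')
def rect(c,m,z,name,seed):
    n,l,st,ce=cv2.connectedComponentsWithStats(cv2.morphologyEx(m.astype(np.uint8),cv2.MORPH_OPEN,np.ones((3,3))))
    k=l[seed[1],seed[0]]
    if k==0: print(name,'seed miss',c['frame'][seed[1],seed[0]]);return
    ct=max(cv2.findContours((l==k).astype(np.uint8),cv2.RETR_EXTERNAL,cv2.CHAIN_APPROX_NONE)[0],key=len)[:,0]
    P=np.array([ray(c,p,z)[:2] for p in ct])*1000
    r=cv2.minAreaRect(P.astype(np.float32)); print(name,np.round(r[0],1),np.round(r[1],1),round(r[2],1),'px',st[k].tolist())
def hsv(c): return cv2.cvtColor(c['frame'],cv2.COLOR_RGB2HSV).astype(int)
hs=hsv(s);hc=hsv(c);hw=hsv(w)
for t in(60,80): rect(s,(hs[...,1]<t)&(hs[...,2]>90),.016,'tray side',(330,412))
for t in (60,75): 
  rect(s,hs[...,2]<t,.012,'pad side',(372,195))
  rect(c,hc[...,2]<t,.012,'pad scene',(195,370))
for t in (60,80): rect(w,hw[...,2]<t,.061,'jar lid w',(281,225))
rect(w,(hw[...,1]<60)&(hw[...,2]>190),.028,'recorder bright w',(340,190))
rect(w,(hw[...,2]<150)&(hw[...,1]<60),.030,'org w',(390,200))
for n,p,z in [('cap',(262,138),.086),('jar',(281,225),.061),('orgTR',(413,66),.046),('orgBR',(424,315),.046),('orgTL',(225,93),.036),('orgBL',(270,333),.036)]: print(n,(ray(w,p,z)*1000).round(1))
for f,b,n in[(w,(210,50,440,350),'w'),(s,(270,210,400,340),'s'),(c,(220,190,380,330),'c')]:
  im=f['frame'][b[1]:b[3],b[0]:b[2],::-1]; im=cv2.resize(im,None,fx=2,fy=2,interpolation=cv2.INTER_CUBIC); globals()['i'+n]=im
H=600;W=800;o=np.zeros((H,W,3),np.uint8)
o[:600,:460]=iw; o[:260,460:720]=i_s if 'i_s' in globals() else globals()['is']; o[260:540,460:780]=ic
cv2.imwrite('pics/crop0.png',o)
E
```

```text
tray side [491.2 292.1] [270.6 136.6] 1.3 px [241, 360, 177, 110, 12679]
tray side [491.3 292.2] [271.8 138.3] 1.3 px [241, 360, 177, 110, 12879]
pad side [ 683.3 -550.8] [266.8 748.5] 18.5 px [290, 80, 110, 139, 6274]
pad scene [ 535.  -295.9] [132.4  97.6] 62.6 px [149, 327, 89, 71, 3307]
pad side [ 685.2 -562.7] [271.5 772. ] 18.1 px [290, 77, 111, 142, 6767]
pad scene [ 535.  -295.8] [133.8  99.3] 62.5 px [149, 327, 90, 72, 3671]
jar lid w [503.7  -3.6] [30.8 49.6] 21.4 px [256, 201, 39, 51, 1205]
jar lid w [512.3   0. ] [51.2 49.2] 61.4 px [255, 199, 53, 54, 2202]
recorder bright w [582.9  17.1] [54.9 92.6] 6.9 px [325, 154, 59, 94, 3508]
org w seed miss [161 158 153]
cap [501.8  78.6  86. ]
jar [511.6   0.7  61. ]
orgTR [630.2 139.9  46. ]
orgBR [ 659.8 -101.3   46. ]
orgTL [461.  119.6  36. ]
orgBL [ 491.9 -129.    36. ]
```

View pics/crop0.png

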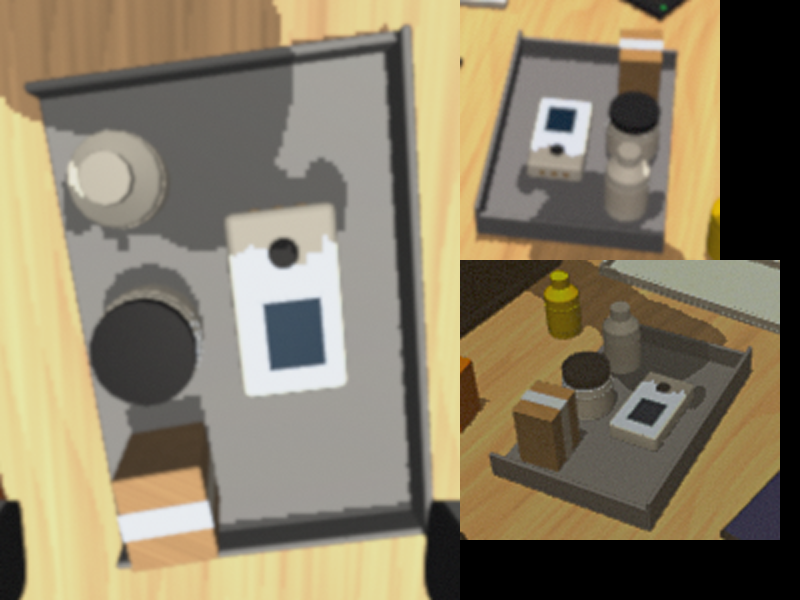

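```bash
cat >> h.py <<'E'
def plan(st_pos,st_yaw,pos,yaw):
    "tool-frame shift (mm) and turn about tool z, tool assumed pointing down; yaw in deg"
    y=np.radians(st_yaw);d=(np.asarray(pos)-st_pos)
    return [round(v,1) for v in (d[0]*np.cos(y)+d[1]*np.sin(y), d[0]*np.sin(y)-d[1]*np.cos(y), -d[2])], round(-np.radians(yaw-st_yaw),4)
def now():
    s=arm.state();R=np.array(s['eef_rot']);p=np.array(s['position'])*1000
    return p,np.degrees(np.arctan2(R[1,0],R[0,0])),s
def go(*targets):
    p,y,s=now();print('at',p.round(1),round(y,2),'tilt',np.array(s['eef_rot'])[:2,2].round(4),'w',round(s['grip_width'],3),'t',round(s['time'],2),'F',np.round(s['wrist_force'],1))
    for t in targets: print(t,plan(p,y,t[:3],t[3]))
E
python3 - <<'E'
from h import *
w=load('wrist0')
q=np.array([(115,483),(207,466),(217,560),(128,571)])/2+[210,50]
P=np.array([ray(w,p,.076)[:2] for p in q])*1000;print(P.round(1),P.mean(0),cv2.minAreaRect(P.astype(np.float32)))
q=np.array([(225,215),(333,205),(346,383),(245,395)])/2+[210,50]
P=np.array([ray(w,p,.028)[:2] for p in q])*1000;print(P.mean(0),cv2.minAreaRect(P.astype(np.float32)))
print('yellow cap',ray(w,(136,111),.08)*1000,'orange',ray(w,(165,315),.07)*1000,'mug',[ray(w,(540,30),0)*1000, ray(load('side0'),(200,345),0)*1000])
c=load('scene0')
for n,X in dict(bottle=(501.9,79,86),jar=(512,0,61),carton=(521.8,-79.4,76),rec=(583,17,28)).items(): print(n,proj(c,np.array(X)/1e3).round(1),proj(load('side0'),np.array(X)/1e3).round(1))
go((502,79,130,7),(502,79,23,7))
E
```

```text
[[ 498.5  -60.8]
 [ 542.4  -52.1]
 [ 547.  -102. ]
 [ 502.8 -108.2]] [522.68752608 -80.77821825] ((522.6276245117188, -80.13143920898438), (44.59977722167969, 52.19316101074219), 5.247897148132324)
[583.00123097  18.21857217] ((583.0888671875, 18.44344711303711), (53.961578369140625, 93.59710693359375), 6.557554721832275)
yellow cap [399.35922891  99.70224353  80.        ] orange [394.24321268 -88.85580175  70.        ] mug [array([762.55475571, 181.26810531,   0.        ]), array([7.60179960e+02, 2.20862515e+02, 1.11022302e-13])]
bottle [300.5 212.6] [353.4 286.1]
jar [283.5 242. ] [356.1 265.3]
carton [262.7 259.1] [359.7 233.3]
rec [316.2 260.9] [319.6 275.9]
at [5.495e+02 1.000e-01 2.307e+02] 0.0 tilt [-0.0014  0.0002] w 0.997 t 0.15 F [-1.1  0.4  0.3]
(502, 79, 130, 7) ([np.float64(-47.5), np.float64(-78.9), np.float64(100.7)], np.float64(-0.1221))
(502, 79, 23, 7) ([np.float64(-47.5), np.float64(-78.9), np.float64(207.7)], np.float64(-0.1221))
```

>>> apply_moves(
  increments=[
    {"linear": [-24,-40,40],"turn": [0,0,-0.122],"hand": 0.35},
    {"linear": [-47.5,-79,80],"turn": [0,0,-0.122],"hand": 0.35},
    {"linear": [-47.5,-79,110],"turn": [0,0,-0.122],"hand": 0.35},
    {"linear": [-47.5,-79,110],"turn": [0,0,-0.122],"hand": 0.35},
    {"linear": [-47.5,-79,110],"turn": [0,0,-0.122],"hand": 0.35},
  ],
)

```text
time: 0.65
position: [0.5016, 0.0791, 0.1207]
eef_rot: [[0.992, 0.122, -0.003], [0.122, -0.992, -0.0], [-0.003, -0.0, -1.0]]
wrist_force: [0.5, 0.3, 0.5]
grip_width: 0.674
```

```bash
python3 - <<'E'
from h import *
go((502,79,23,7)); cap('wrist','w1')
E
```

```text
at [501.6  79.1 120.7] 7.03 tilt [-0.003  -0.0003] w 0.674 t 0.65 F [0.5 0.3 0.5]
(502, 79, 23, 7) ([np.float64(0.4), np.float64(0.1), np.float64(97.7)], np.float64(0.0005))
```

View pics/w1.png

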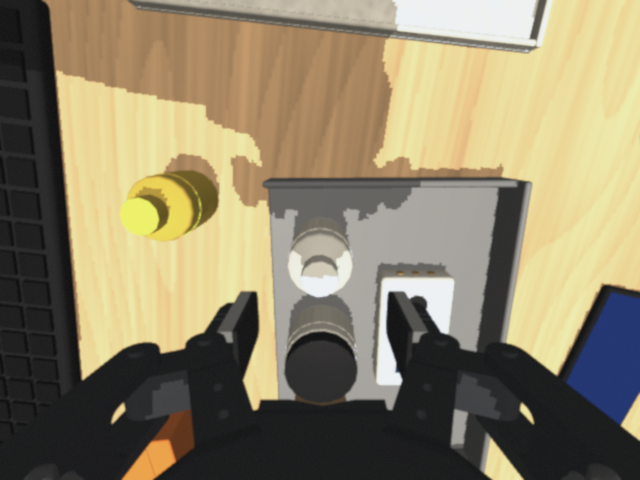

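The bottle cap at (320,270) is centred between the fingers (257 and 388), so I'll go down and grip.

>>> apply_moves(
  increments=[
    {"linear": [0,0,35],"turn": [0,0,0],"hand": 0.35},
    {"linear": [0,0,70],"turn": [0,0,0],"hand": 0.35},
    {"linear": [0,0,97],"turn": [0,0,0],"hand": 0.35},
    {"linear": [0,0,97],"turn": [0,0,0],"hand": 0.35},
    {"linear": [0,0,97],"turn": [0,0,0],"hand": -1},
  ],
)

```text
time: 1.2
position: [0.5051, 0.0779, 0.0265]
eef_rot: [[0.993, 0.12, 0.002], [0.12, -0.993, -0.0], [0.002, 0.001, -1.0]]
wrist_force: [-1.9, -0.1, -0.6]
grip_width: 0.523
```

>>> apply_moves(
  increments=[
    {"linear": [0,0,0],"turn": [0,0,0],"hand": -1},
    {"linear": [0,0,0],"turn": [0,0,0],"hand": -1},
    {"linear": [0,0,0],"turn": [0,0,0],"hand": -1},
    {"linear": [0,0,0],"turn": [0,0,0],"hand": -1},
  ],
)

```text
time: 1.6
position: [0.5056, 0.0779, 0.0272]
eef_rot: [[0.993, 0.12, 0.003], [0.12, -0.993, -0.0], [0.003, 0.001, -1.0]]
wrist_force: [1.1, -0.3, -1.0]
grip_width: 0.478
```

>>> apply_moves(
  increments=[
    {"linear": [0,0,-5],"turn": [0,0,0],"hand": -1},
    {"linear": [0,0,-30],"turn": [0,0,0],"hand": -1},
    {"linear": [0,0,-70],"turn": [0,0,0],"hand": -1},
    {"linear": [0,0,-100],"turn": [0,0,0],"hand": -1},
    {"linear": [0,0,-100],"turn": [0,0,0],"hand": -1},
  ],
)

```text
time: 2.1
position: [0.5086, 0.0781, 0.1317]
eef_rot: [[0.993, 0.121, 0.012], [0.121, -0.993, -0.0], [0.011, 0.002, -1.0]]
wrist_force: [0.5, 0.4, -0.5]
grip_width: 0.475
```

```bash
python3 - <<'E'
from h import *
go((576,291,124,7),(576,291,22,7)); cap('side','s1')
E
```

```text
at [508.6  78.1 131.7] 6.93 tilt [ 0.0115 -0.0003] w 0.475 t 2.1 F [ 0.5  0.4 -0.5]
(576, 291, 124, 7) ([np.float64(92.6), np.float64(-203.2), np.float64(7.7)], np.float64(-0.0013))
(576, 291, 22, 7) ([np.float64(92.6), np.float64(-203.2), np.float64(109.7)], np.float64(-0.0013))
```

View pics/s1.png

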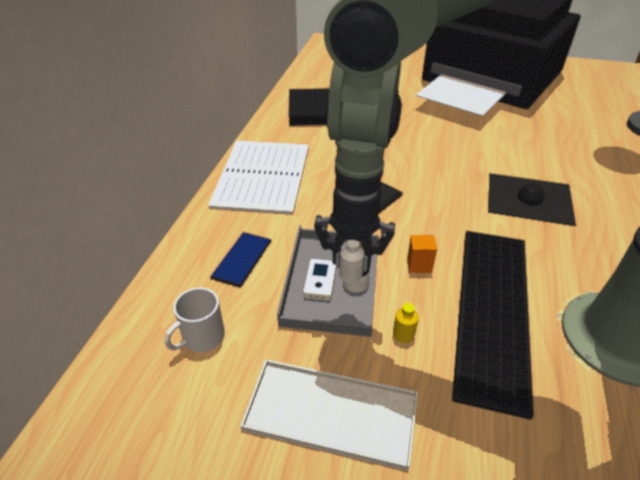

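The bottle is held upright at (350,265) in the side view. I'll now have the plan correct the full rotation as well, because a small tilt has built up.

```bash
cat >> h.py <<'E'
from scipy.spatial.transform import Rotation as Ro
def go(*targets):
    s=arm.state();R=np.array(s['eef_rot']);p=np.array(s['position'])*1000
    print('at',p.round(1),'yaw',round(np.degrees(np.arctan2(R[1,0],R[0,0])),2),'tilt',R[:2,2].round(4),'w',round(s['grip_width']*85,1),'t',round(s['time'],2),'F',np.round(s['wrist_force'],1))
    for t in targets:
        T=Ro.from_euler('z',t[3],degrees=True).as_matrix()@np.diag([1,-1,-1.])
        print(t,(R.T@(np.array(t[:3])-p)).round(1).tolist(),Ro.from_matrix(R.T@T).as_rotvec().round(4).tolist())
E
python3 - <<'E'
from h import *
go((576,291,124,7),(576,291,22,7))
E
```

```text
at [507.2  78.1 129.6] yaw 6.93 tilt [ 0.0085 -0.0003] w 40.3 t 2.15 F [ 0.2 -0.3 -2.1]
(576, 291, 124, 7) [93.9, -203.1, 6.1] [0.0014, -0.0084, -0.0013]
(576, 291, 22, 7) [93.1, -203.2, 108.1] [0.0014, -0.0084, -0.0013]
```

>>> apply_moves(
  increments=[
    {"linear": [20,-43,3],"turn": [0,-0.008,0],"hand": -1},
    {"linear": [40,-86,4],"turn": [0,-0.008,0],"hand": -1},
    {"linear": [60,-130,5],"turn": [0,-0.008,0],"hand": -1},
    {"linear": [80,-173,6],"turn": [0,-0.008,0],"hand": -1},
    {"linear": [94,-203,6],"turn": [0,-0.008,0],"hand": -1},
  ],
)

```text
time: 2.65
position: [0.5755, 0.2936, 0.1221]
eef_rot: [[0.992, 0.122, -0.002], [0.122, -0.992, -0.002], [-0.002, 0.001, -1.0]]
wrist_force: [0.6, -0.4, -1.4]
grip_width: 0.474
```

>>> apply_moves(
  increments=[
    {"linear": [0,0,0],"turn": [0,0,0],"hand": -1},
    {"linear": [0,0,0],"turn": [0,0,0],"hand": -1},
    {"linear": [0,0,0],"turn": [0,0,0],"hand": -1},
  ],
)

```text
time: 2.95
position: [0.5742, 0.2923, 0.1207]
eef_rot: [[0.993, 0.122, -0.004], [0.122, -0.993, -0.003], [-0.005, 0.002, -1.0]]
wrist_force: [0.2, -0.2, -1.5]
grip_width: 0.475
```

```bash
python3 - <<'E'
from h import *
go((576,291,27,7)); c=cap('wrist','w2')
E
```

```text
at [574.2 292.3 120.7] yaw 6.99 tilt [-0.0042 -0.003 ] w 40.3 t 2.95 F [ 0.2 -0.2 -1.5]
(576, 291, 27, 7) [2.0, 1.3, 93.7] [0.0025, 0.0046, -0.0002]
```

View pics/w2.png

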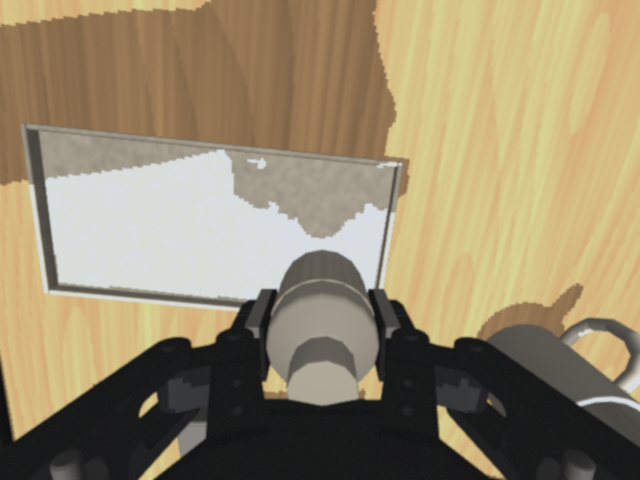

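The tray corners are near (22,125), (405,160) and (48,293), and the bottle hangs at (322,330). I'll check the tray position by ray and then go down.

```bash
python3 - <<'E'
from h import *
c=load('w2')
for p in [(22,125),(404,160),(48,293)]: print((ray(c,p,.016)*1000).round(1))
E
```

```text
[357.9 352.   16. ]
[625.4 361.   16. ]
[362.8 225.   16. ]
```

>>> apply_moves(
  increments=[
    {"linear": [2,1,30],"turn": [0.0025,0.0046,0],"hand": -1},
    {"linear": [2,1,60],"turn": [0.0025,0.0046,0],"hand": -1},
    {"linear": [2,1,90],"turn": [0.0025,0.0046,0],"hand": -1},
    {"linear": [2,1,93],"turn": [0.0025,0.0046,0],"hand": -1},
    {"linear": [2,1,93],"turn": [0.0025,0.0046,0],"hand": -1},
  ],
)

```text
time: 3.5
position: [0.5759, 0.29, 0.0282]
eef_rot: [[0.993, 0.12, -0.001], [0.12, -0.993, -0.0], [-0.001, 0.0, -1.0]]
wrist_force: [-0.7, -0.3, -0.7]
grip_width: 0.478
```

```bash
python3 - <<'E'
from h import *
go((576,291,26,7))
E
```

```text
at [575.9 290.   28.2] yaw 6.88 tilt [-0.0007 -0.0002] w 40.6 t 3.5 F [-0.7 -0.3 -0.7]
(576, 291, 26, 7) [0.2, -1.0, 2.2] [0.0002, 0.0007, -0.0021]
```

>>> apply_moves(
  increments=[
    {"linear": [0,0,2],"turn": [0,0,0],"hand": -1},
    {"linear": [0,0,3],"turn": [0,0,0],"hand": -1},
    {"linear": [0,0,3],"turn": [0,0,0],"hand": 0.1},
    {"linear": [0,0,3],"turn": [0,0,0],"hand": 0.35},
    {"linear": [0,0,3],"turn": [0,0,0],"hand": 0.35},
  ],
)

```text
time: 4.0
position: [0.5762, 0.2902, 0.0258]
eef_rot: [[0.993, 0.12, 0.0], [0.12, -0.993, 0.0], [0.0, -0.0, -1.0]]
wrist_force: [0.2, -0.7, -0.2]
grip_width: 0.673
```

>>> apply_moves(
  increments=[
    {"linear": [0,0,0],"turn": [0,0,0],"hand": 0.35},
    {"linear": [0,0,0],"turn": [0,0,0],"hand": 0.35},
    {"linear": [0,0,-35],"turn": [0,0,0],"hand": 0.35},
    {"linear": [0,0,-80],"turn": [0,0,0],"hand": 0.35},
    {"linear": [0,0,-115],"turn": [0,0,0],"hand": 0.35},
  ],
)

```text
time: 4.5
position: [0.5765, 0.2903, 0.1429]
eef_rot: [[0.993, 0.12, 0.001], [0.12, -0.993, 0.0], [0.001, -0.0, -1.0]]
wrist_force: [1.7, 0.6, 0.9]
grip_width: 0.674
```

```bash
python3 - <<'E'
from h import *
go((522.4,-80,140,6.5))
E
```

```text
at [576.5 290.3 142.9] yaw 6.89 tilt [0.001  0.0004] w 57.3 t 4.5 F [1.7 0.6 0.9]
(522.4, -80, 140, 6.5) [-98.2, 361.1, 2.6] [-0.0003, -0.0011, 0.0068]
```

>>> apply_moves(
  increments=[
    {"linear": [-11,40,0],"turn": [0,0,0],"hand": 0.35},
    {"linear": [-22,80,0],"turn": [0,0,0],"hand": 0.35},
    {"linear": [-33,120,0],"turn": [0,0,0],"hand": 0.35},
    {"linear": [-44,160,0],"turn": [0,0,0],"hand": 0.35},
    {"linear": [-55,200,0],"turn": [0,0,0],"hand": 0.35},
  ],
)

```text
time: 5.0
position: [0.5455, 0.0837, 0.1429]
eef_rot: [[0.993, 0.12, 0.001], [0.12, -0.993, 0.0], [0.001, -0.0, -1.0]]
wrist_force: [0.2, 0.4, 0.3]
grip_width: 0.673
```

>>> apply_moves(
  increments=[
    {"linear": [-11,42,0],"turn": [0,0,0.006],"hand": 0.35},
    {"linear": [-22,84,0],"turn": [0,0,0.006],"hand": 0.35},
    {"linear": [-33,126,0],"turn": [0,0,0.006],"hand": 0.35},
    {"linear": [-43,158,0],"turn": [0,0,0.006],"hand": 0.35},
    {"linear": [-43,158,0],"turn": [0,0,0.006],"hand": 0.35},
  ],
)

```text
time: 5.5
position: [0.5215, -0.082, 0.143]
eef_rot: [[0.994, 0.109, 0.002], [0.109, -0.994, -0.001], [0.002, 0.001, -1.0]]
wrist_force: [0.4, 0.6, 0.5]
grip_width: 0.671
```

```bash
python3 - <<'E'
from h import *
c=cap('wrist','w3');go((522.4,-80,25,6.5))
h=cv2.cvtColor(c['frame'],cv2.COLOR_RGB2HSV).astype(int)
E
```

```text
at [521.6 -80.1 143. ] yaw 6.35 tilt [0.0018 0.0003] w 57.0 t 5.55 F [-0.5  1.4  0.2]
(522.4, -80, 25, 6.5) [0.6, -0.0, 118.0] [-0.0001, -0.0018, -0.0026]
```

View pics/w3.png

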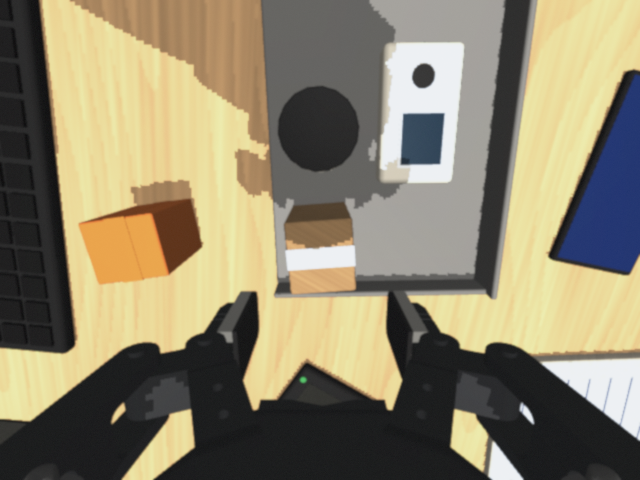

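The carton top spans columns 286 to 355, centred between the fingers. I'll go down and grip.

>>> apply_moves(
  increments=[
    {"linear": [0,0,40],"turn": [0,0,0],"hand": 0.35},
    {"linear": [0,0,80],"turn": [0,0,0],"hand": 0.35},
    {"linear": [0,0,118],"turn": [0,0,0],"hand": 0.35},
    {"linear": [0,0,118],"turn": [0,0,0],"hand": 0.35},
    {"linear": [0,0,118],"turn": [0,0,0],"hand": 0.35},
  ],
)

```text
time: 6.05
position: [0.5216, -0.079, 0.0251]
eef_rot: [[0.994, 0.112, 0.0], [0.112, -0.994, 0.001], [0.0, -0.001, -1.0]]
wrist_force: [0.5, 0.6, 1.0]
grip_width: 0.675
```

>>> apply_moves(
  increments=[
    {"linear": [0,0,0],"turn": [0,0,0],"hand": -1},
    {"linear": [0,0,0],"turn": [0,0,0],"hand": -1},
    {"linear": [0,0,0],"turn": [0,0,0],"hand": -1},
    {"linear": [0,0,0],"turn": [0,0,0],"hand": -1},
  ],
)

```text
time: 6.45
position: [0.5234, -0.0791, 0.0272]
eef_rot: [[0.994, 0.112, 0.004], [0.112, -0.994, 0.001], [0.004, -0.0, -1.0]]
wrist_force: [0.2, 2.0, 7.9]
grip_width: 0.506
```

>>> apply_moves(
  increments=[
    {"linear": [0,0,-5],"turn": [0,0,0],"hand": -1},
    {"linear": [0,0,-40],"turn": [0,0,0],"hand": -1},
    {"linear": [0,0,-80],"turn": [0,0,0],"hand": -1},
    {"linear": [0,0,-105],"turn": [0,0,0],"hand": -1},
    {"linear": [0,0,-105],"turn": [0,0,0],"hand": -1},
  ],
)

```text
time: 6.95
position: [0.5259, -0.08, 0.1367]
eef_rot: [[0.994, 0.112, 0.012], [0.112, -0.994, -0.002], [0.012, 0.003, -1.0]]
wrist_force: [-0.1, -1.0, -2.0]
grip_width: 0.504
```

```bash
python3 - <<'E'
from h import *
go((408,291,130,6.5))
E
```

```text
at [525.9 -80.  136.7] yaw 6.45 tilt [ 0.0119 -0.0016] w 42.9 t 6.95 F [-0.1 -1.  -2. ]
(408, 291, 130, 6.5) [-75.5, -381.9, 4.7] [0.003, -0.0117, -0.0009]
```

>>> apply_moves(
  increments=[
    {"linear": [-8,-40,2],"turn": [0.003,-0.012,0],"hand": -1},
    {"linear": [-16,-80,4],"turn": [0.003,-0.012,0],"hand": -1},
    {"linear": [-24,-120,4],"turn": [0.003,-0.012,0],"hand": -1},
    {"linear": [-32,-160,4],"turn": [0.003,-0.012,0],"hand": -1},
    {"linear": [-40,-200,4],"turn": [0.003,-0.012,0],"hand": -1},
  ],
)

```text
time: 7.45
position: [0.4623, 0.1154, 0.1308]
eef_rot: [[0.994, 0.112, -0.002], [0.112, -0.994, -0.0], [-0.002, -0.0, -1.0]]
wrist_force: [0.9, 1.1, -1.3]
grip_width: 0.505
```

>>> apply_moves(
  increments=[
    {"linear": [-8,-42,0],"turn": [0,0,0],"hand": -1},
    {"linear": [-16,-84,0],"turn": [0,0,0],"hand": -1},
    {"linear": [-24,-126,0],"turn": [0,0,0],"hand": -1},
    {"linear": [-35,-168,0],"turn": [0,0,0],"hand": -1},
    {"linear": [-35,-178,0],"turn": [0,0,0],"hand": -1},
  ],
)

```text
time: 7.95
position: [0.405, 0.2913, 0.1301]
eef_rot: [[0.993, 0.117, -0.003], [0.117, -0.993, 0.001], [-0.003, -0.001, -1.0]]
wrist_force: [0.8, -0.7, -1.1]
grip_width: 0.509
```

>>> apply_moves(
  increments=[
    {"linear": [0,0,0],"turn": [0,0,0],"hand": -1},
    {"linear": [0,0,0],"turn": [0,0,0],"hand": -1},
  ],
)

```text
time: 8.15
position: [0.4045, 0.2906, 0.1294]
eef_rot: [[0.993, 0.117, -0.005], [0.117, -0.993, -0.001], [-0.005, 0.0, -1.0]]
wrist_force: [0.6, -0.2, -2.2]
grip_width: 0.507
```

```bash
python3 - <<'E'
from h import *
go((408,291,29,6.5))
E
```

```text
at [404.5 290.6 129.4] yaw 6.72 tilt [-0.0047 -0.0007] w 43.1 t 8.15 F [ 0.6 -0.2 -2.2]
(408, 291, 29, 6.5) [4.0, 0.0, 100.4] [0.0001, 0.0047, 0.0038]
```

>>> apply_moves(
  increments=[
    {"linear": [3,0,33],"turn": [0,0.005,0.004],"hand": -1},
    {"linear": [4,0,66],"turn": [0,0.005,0.004],"hand": -1},
    {"linear": [4,0,98],"turn": [0,0.005,0.004],"hand": -1},
    {"linear": [4,0,100],"turn": [0,0.005,0.004],"hand": -1},
    {"linear": [4,0,100],"turn": [0,0.005,0.004],"hand": -1},
  ],
)

```text
time: 8.65
position: [0.4079, 0.2896, 0.0292]
eef_rot: [[0.994, 0.111, -0.002], [0.111, -0.994, -0.001], [-0.002, 0.001, -1.0]]
wrist_force: [0.0, -0.4, -0.8]
grip_width: 0.505
```

```bash
python3 - <<'E'
from h import *
go((408,291,25.5,6.5))
E
```

```text
at [407.9 289.6  29.2] yaw 6.37 tilt [-0.0015 -0.0013] w 43.0 t 8.65 F [ 0.  -0.4 -0.8]
(408, 291, 25.5, 6.5) [0.2, -1.4, 3.7] [0.0011, 0.0017, -0.0022]
```

>>> apply_moves(
  increments=[
    {"linear": [0,0,2],"turn": [0,0,0],"hand": -1},
    {"linear": [0,0,4],"turn": [0,0,0],"hand": -1},
    {"linear": [0,0,4],"turn": [0,0,0],"hand": 0.1},
    {"linear": [0,0,4],"turn": [0,0,0],"hand": 0.35},
    {"linear": [0,0,4],"turn": [0,0,0],"hand": 0.35},
  ],
)

```text
time: 9.15
position: [0.4083, 0.2899, 0.0258]
eef_rot: [[0.994, 0.111, -0.001], [0.111, -0.994, -0.001], [-0.001, 0.001, -1.0]]
wrist_force: [0.6, -0.0, 1.0]
grip_width: 0.674
```

>>> apply_moves(
  increments=[
    {"linear": [0,0,0],"turn": [0,0,0],"hand": 0.35},
    {"linear": [0,0,0],"turn": [0,0,0],"hand": 0.35},
    {"linear": [0,0,-35],"turn": [0,0,0],"hand": 0.35},
    {"linear": [0,0,-80],"turn": [0,0,0],"hand": 0.6},
    {"linear": [0,0,-115],"turn": [0,0,0],"hand": 0.6},
  ],
)

```text
time: 9.65
position: [0.4085, 0.2901, 0.1427]
eef_rot: [[0.994, 0.111, -0.0], [0.111, -0.994, -0.001], [-0.0, 0.001, -1.0]]
wrist_force: [0.5, 0.1, 0.0]
grip_width: 0.802
```

```bash
python3 - <<'E'
from h import *
go((512,0,140,97)); 
E
```

```text
at [408.5 290.1 142.7] yaw 6.39 tilt [-0.     -0.0005] w 68.2 t 9.65 F [0.5 0.1 0. ]
(512, 0, 140, 97) [70.6, 299.8, 2.8] [0.0004, 0.0005, -1.5814]
```

>>> apply_moves(
  increments=[
    {"linear": [9,38,0],"turn": [0,0,-0.14],"hand": 0.6},
    {"linear": [18,76,0],"turn": [0,0,-0.28],"hand": 0.6},
    {"linear": [27,114,0],"turn": [0,0,-0.42],"hand": 0.6},
    {"linear": [36,152,0],"turn": [0,0,-0.56],"hand": 0.6},
    {"linear": [45,190,0],"turn": [0,0,-0.7],"hand": 0.6},
  ],
)

```text
time: 10.15
position: [0.4744, 0.1054, 0.1429]
eef_rot: [[0.685, 0.728, 0.0], [0.728, -0.685, -0.0], [-0.0, 0.001, -1.0]]
wrist_force: [-0.0, 0.8, 0.9]
grip_width: 0.799
```

```bash
python3 - <<'E'
from h import *
go((512,0,140,97)); 
E
```

```text
at [474.4 105.4 142.9] yaw 46.75 tilt [ 0.0003 -0.0005] w 67.9 t 10.15 F [-0.   0.8  0.9]
(512, 0, 140, 97) [-51.0, 99.6, 3.0] [0.0004, 0.0004, -0.877]
```

>>> apply_moves(
  increments=[
    {"linear": [-10,20,0],"turn": [0,0,-0.14],"hand": 0.6},
    {"linear": [-20,40,0],"turn": [0,0,-0.28],"hand": 0.6},
    {"linear": [-30,60,1],"turn": [0,0,-0.42],"hand": 0.6},
    {"linear": [-40,80,2],"turn": [0,0,-0.56],"hand": 0.6},
    {"linear": [-51,99.6,3],"turn": [0,0,-0.7],"hand": 0.6},
  ],
)

```text
time: 10.65
position: [0.5123, -0.0009, 0.14]
eef_rot: [[0.049, 0.999, 0.0], [0.999, -0.049, -0.0], [-0.0, 0.0, -1.0]]
wrist_force: [-0.6, 0.3, 0.6]
grip_width: 0.799
```

>>> apply_moves(
  increments=[
    {"linear": [0,0,0],"turn": [0,0,-0.14],"hand": 0.6},
    {"linear": [0,0,0],"turn": [0,0,-0.18],"hand": 0.6},
    {"linear": [0,0,0],"turn": [0,0,-0.18],"hand": 0.6},
    {"linear": [0,0,0],"turn": [0,0,-0.18],"hand": 0.6},
  ],
)

```text
time: 11.05
position: [0.5122, -0.0008, 0.1399]
eef_rot: [[-0.13, 0.992, 0.0], [0.992, 0.13, -0.0], [-0.0, 0.0, -1.0]]
wrist_force: [0.7, -0.1, 0.0]
grip_width: 0.799
```

```bash
python3 - <<'E'
from h import *
go((512,0,10,97));c=cap('wrist','w4')
E
```

```text
at [512.2  -0.8 139.9] yaw 97.45 tilt [ 0.0002 -0.0004] w 67.9 t 11.05 F [ 0.7 -0.1  0. ]
(512, 0, 10, 97) [0.9, -0.1, 129.9] [0.0002, 0.0004, 0.0079]
```

View pics/w4.png

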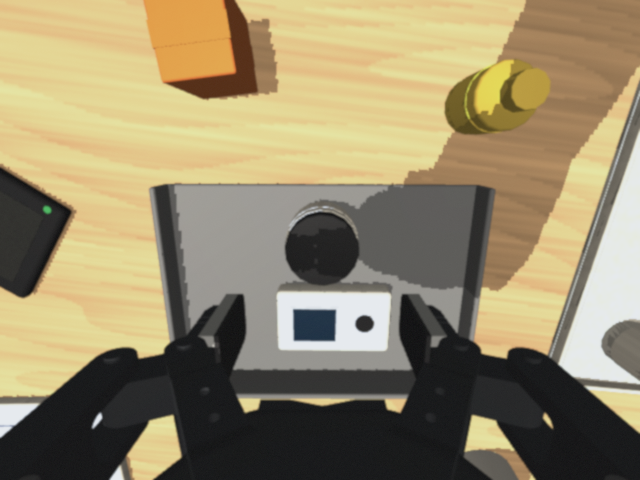

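The jar lid at (322,247) is centred between the fingers, and everything around it is clear. I'll go down and grip.

>>> apply_moves(
  increments=[
    {"linear": [1,0,42],"turn": [0,0,0.008],"hand": 0.6},
    {"linear": [1,0,84],"turn": [0,0,0.008],"hand": 0.6},
    {"linear": [1,0,120],"turn": [0,0,0.008],"hand": 0.6},
    {"linear": [1,0,129],"turn": [0,0,0.008],"hand": 0.6},
    {"linear": [1,0,129],"turn": [0,0,0.008],"hand": 0.6},
  ],
)

```text
time: 11.6
position: [0.5109, 0.0005, 0.01]
eef_rot: [[-0.122, 0.993, -0.003], [0.993, 0.122, 0.0], [0.0, -0.003, -1.0]]
wrist_force: [-0.8, -0.0, 0.1]
grip_width: 0.801
```

>>> apply_moves(
  increments=[
    {"linear": [0,0,0],"turn": [0,0,0],"hand": -1},
    {"linear": [0,0,0],"turn": [0,0,0],"hand": -1},
    {"linear": [0,0,0],"turn": [0,0,0],"hand": -1},
    {"linear": [0,0,0],"turn": [0,0,0],"hand": -1},
  ],
)

```text
time: 12.0
position: [0.5126, 0.0004, 0.0118]
eef_rot: [[-0.122, 0.993, 0.001], [0.993, 0.122, -0.0], [-0.0, 0.001, -1.0]]
wrist_force: [-0.7, 0.9, 7.0]
grip_width: 0.616
```

>>> apply_moves(
  increments=[
    {"linear": [0,0,-5],"turn": [0,0,0],"hand": -1},
    {"linear": [0,0,-40],"turn": [0,0,0],"hand": -1},
    {"linear": [0,0,-80],"turn": [0,0,0],"hand": -1},
    {"linear": [0,0,-105],"turn": [0,0,0],"hand": -1},
    {"linear": [0,0,-105],"turn": [0,0,0],"hand": -1},
  ],
)

```text
time: 12.5
position: [0.5154, 0.0001, 0.1209]
eef_rot: [[-0.122, 0.992, 0.008], [0.993, 0.122, -0.001], [-0.002, 0.008, -1.0]]
wrist_force: [0.1, 0.1, -0.4]
grip_width: 0.615
```

```bash
python3 - <<'E'
from h import *
go((492,291,115,97));
E
```

```text
at [5.154e+02 1.000e-01 1.209e+02] yaw 97.02 tilt [ 0.0081 -0.0013] w 52.3 t 12.5 F [ 0.1  0.1 -0.4]
(492, 291, 115, 97) [291.6, 12.3, 5.4] [0.0079, 0.0023, 0.0004]
```

>>> apply_moves(
  increments=[
    {"linear": [42,2,0],"turn": [0.008,0.002,0],"hand": -1},
    {"linear": [84,4,0],"turn": [0.008,0.002,0],"hand": -1},
    {"linear": [126,6,0],"turn": [0.008,0.002,0],"hand": -1},
    {"linear": [168,8,0],"turn": [0.008,0.002,0],"hand": -1},
    {"linear": [210,10,0],"turn": [0.008,0.002,0],"hand": -1},
  ],
)

```text
time: 13.0
position: [0.4985, 0.2111, 0.1195]
eef_rot: [[-0.122, 0.993, -0.002], [0.993, 0.122, -0.001], [-0.001, -0.002, -1.0]]
wrist_force: [1.1, -0.7, -2.3]
grip_width: 0.617
```

>>> apply_moves(
  increments=[
    {"linear": [40,1,0],"turn": [0,0,0],"hand": -1},
    {"linear": [80,2,0],"turn": [0,0,0],"hand": -1},
    {"linear": [80,2,0],"turn": [0,0,0],"hand": -1},
    {"linear": [80,2,0],"turn": [0,0,0],"hand": -1},
  ],
)

```text
time: 13.4
position: [0.4896, 0.2911, 0.1183]
eef_rot: [[-0.124, 0.992, -0.003], [0.992, 0.124, -0.002], [-0.002, -0.004, -1.0]]
wrist_force: [-0.4, -0.4, -1.0]
grip_width: 0.615
```

```bash
python3 - <<'E'
from h import *
go((492,291,14,97));
E
```

```text
at [489.6 291.1 118.3] yaw 97.12 tilt [-0.0034 -0.002 ] w 52.3 t 13.4 F [-0.4 -0.4 -1. ]
(492, 291, 14, 97) [-0.2, 2.8, 104.3] [-0.0036, 0.0016, 0.0022]
```

>>> apply_moves(
  increments=[
    {"linear": [0,2,35],"turn": [-0.0036,0.0016,0],"hand": -1},
    {"linear": [0,2,70],"turn": [-0.0036,0.0016,0],"hand": -1},
    {"linear": [0,2,100],"turn": [-0.0036,0.0016,0],"hand": -1},
    {"linear": [0,2,104],"turn": [-0.0036,0.0016,0],"hand": -1},
    {"linear": [0,2,104],"turn": [-0.0036,0.0016,0],"hand": -1},
  ],
)

```text
time: 13.9
position: [0.4905, 0.2896, 0.0135]
eef_rot: [[-0.122, 0.992, -0.003], [0.992, 0.122, -0.001], [-0.001, -0.003, -1.0]]
wrist_force: [0.3, 0.0, -1.4]
grip_width: 0.619
```

>>> apply_moves(
  increments=[
    {"linear": [0,0,2],"turn": [0,0,0],"hand": -1},
    {"linear": [0,0,4],"turn": [0,0,0],"hand": -1},
    {"linear": [0,0,4],"turn": [0,0,0],"hand": 0.3},
    {"linear": [0,0,4],"turn": [0,0,0],"hand": 0.6},
    {"linear": [0,0,4],"turn": [0,0,0],"hand": 0.6},
  ],
)

```text
time: 14.4
position: [0.491, 0.2898, 0.0103]
eef_rot: [[-0.122, 0.992, -0.001], [0.992, 0.122, -0.001], [-0.001, -0.001, -1.0]]
wrist_force: [0.2, 0.2, 0.3]
grip_width: 0.796
```

>>> apply_moves(
  increments=[
    {"linear": [0,0,0],"turn": [0,0,0],"hand": 0.6},
    {"linear": [0,0,0],"turn": [0,0,0],"hand": 0.6},
    {"linear": [0,0,-35],"turn": [0,0,0],"hand": 0.6},
    {"linear": [0,0,-80],"turn": [0,0,0],"hand": 0.7},
    {"linear": [0,0,-125],"turn": [0,0,0],"hand": 0.7},
  ],
)

```text
time: 14.9
position: [0.4904, 0.2897, 0.1362]
eef_rot: [[-0.123, 0.992, -0.003], [0.992, 0.123, -0.001], [-0.001, -0.003, -1.0]]
wrist_force: [1.1, 0.6, -0.8]
grip_width: 0.846
```

```bash
python3 - <<'E'
from h import *
go((583,18,130,6.7));c=cap('side','s2')
E
```

```text
at [490.4 289.7 136.2] yaw 97.04 tilt [-0.0029 -0.0015] w 71.9 t 14.9 F [ 1.1  0.6 -0.8]
(583, 18, 130, 6.7) [-281.0, 58.6, 6.3] [-0.0015, 0.0033, 1.5767]
```

View pics/s2.png

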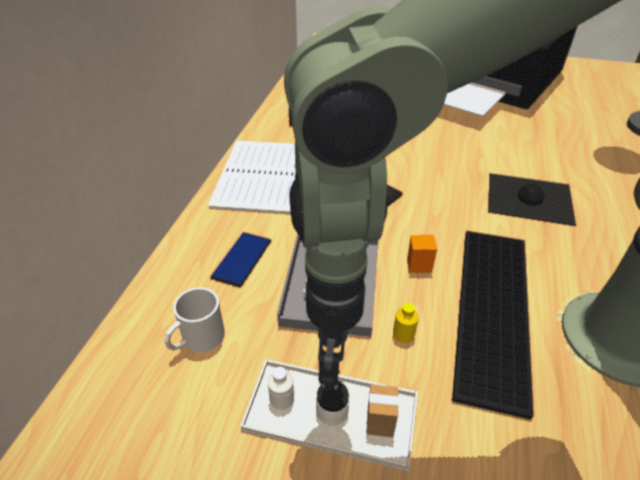

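All three stand upright in the tray: bottle (281,388), jar (333,402), carton (383,410). Next is the recorder.

>>> apply_moves(
  increments=[
    {"linear": [-40,9,0],"turn": [0,0,0.14],"hand": 0.7},
    {"linear": [-80,18,0],"turn": [0,0,0.28],"hand": 0.7},
    {"linear": [-120,27,0],"turn": [0,0,0.42],"hand": 0.7},
    {"linear": [-160,36,0],"turn": [0,0,0.56],"hand": 0.7},
    {"linear": [-200,45,0],"turn": [0,0,0.7],"hand": 0.7},
  ],
)

```text
time: 15.45
position: [0.5643, 0.0972, 0.1442]
eef_rot: [[0.55, 0.835, 0.008], [0.835, -0.55, 0.003], [0.007, 0.005, -1.0]]
wrist_force: [-0.4, -0.2, -0.3]
grip_width: 0.854
```

```bash
python3 - <<'E'
from h import *
go((583,18,130,6.7))
E
```

```text
at [564.3  97.2 144.2] yaw 56.63 tilt [0.0083 0.0032] w 72.6 t 15.45 F [-0.4 -0.2 -0.3]
(583, 18, 130, 6.7) [-56.0, 59.1, 14.1] [0.0017, -0.0091, 0.8714]
```

>>> apply_moves(
  increments=[
    {"linear": [-14,15,3],"turn": [0,-0.003,0.14],"hand": 0.7},
    {"linear": [-28,30,6],"turn": [0,-0.006,0.28],"hand": 0.7},
    {"linear": [-42,45,9],"turn": [0.001,-0.009,0.42],"hand": 0.7},
    {"linear": [-56,59,12],"turn": [0.001,-0.009,0.56],"hand": 0.7},
    {"linear": [-56,59,14],"turn": [0.001,-0.009,0.7],"hand": 0.7},
  ],
)

```text
time: 15.95
position: [0.5834, 0.0157, 0.1297]
eef_rot: [[0.961, 0.276, 0.001], [0.276, -0.961, -0.002], [0.0, 0.002, -1.0]]
wrist_force: [-0.1, 0.2, 0.2]
grip_width: 0.849
```

>>> apply_moves(
  increments=[
    {"linear": [0,0,0],"turn": [0,0,0.14],"hand": 0.7},
    {"linear": [0,0,0],"turn": [0,0,0.17],"hand": 0.7},
    {"linear": [0,0,0],"turn": [0,0,0.17],"hand": 0.7},
    {"linear": [0,0,0],"turn": [0,0,0.17],"hand": 0.7},
  ],
)

```text
time: 16.35
position: [0.5834, 0.016, 0.1297]
eef_rot: [[0.994, 0.112, 0.001], [0.112, -0.994, -0.002], [0.001, 0.002, -1.0]]
wrist_force: [-0.3, 0.1, -0.5]
grip_width: 0.849
```

```bash
python3 - <<'E'
from h import *
go((583,18,12,6.7));c=cap('wrist','w5')
E
```

```text
at [583.4  16.  129.7] yaw 6.42 tilt [ 0.0011 -0.002 ] w 72.2 t 16.35 F [-0.3  0.1 -0.5]
(583, 18, 12, 6.7) [-0.3, -2.3, 117.7] [0.0021, -0.0009, -0.0049]
```

View pics/w5.png

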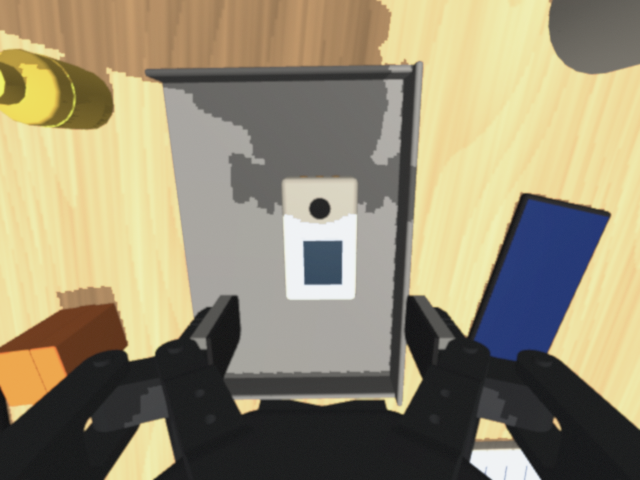

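```bash
python3 - <<'E'
from h import *
c=load('w5')
q=[(283,178),(357,178),(356,299),(286,299)]
P=np.array([ray(c,p,.028)[:2] for p in q])*1000;print(P.mean(0),cv2.minAreaRect(P.astype(np.float32)))
E
```

```text
[583.42899216  18.55615729] ((583.7623901367188, 18.59856414794922), (55.32062530517578, 94.1238021850586), 6.38217830657959)
```

>>> apply_moves(
  increments=[
    {"linear": [0,-2,40],"turn": [0.002,0,-0.005],"hand": 0.7},
    {"linear": [0,-2,80],"turn": [0.002,0,-0.005],"hand": 0.7},
    {"linear": [0,-2,110],"turn": [0.002,0,-0.005],"hand": 0.7},
    {"linear": [0,-2,119],"turn": [0.002,0,-0.005],"hand": 0.7},
    {"linear": [0,-2,119],"turn": [0.002,0,-0.005],"hand": 0.7},
  ],
)

```text
time: 16.9
position: [0.5823, 0.018, 0.0097]
eef_rot: [[0.993, 0.117, -0.002], [0.117, -0.993, 0.0], [-0.002, -0.0, -1.0]]
wrist_force: [0.4, -0.1, 0.0]
grip_width: 0.846
```

```bash
python3 - <<'E'
from h import *
go((583,18,6,6.7));c=cap('wrist','w6')
cv2.imwrite('pics/w6c.png',c['frame'][250:480,150:500,::-1])
E
```

```text
at [582.3  18.    9.7] yaw 6.73 tilt [-0.0018  0.0002] w 71.9 t 16.9 F [ 0.4 -0.1  0. ]
(583, 18, 6, 6.7) [0.7, 0.1, 3.7] [-0.0004, 0.0018, 0.0006]
```

View pics/w6.png

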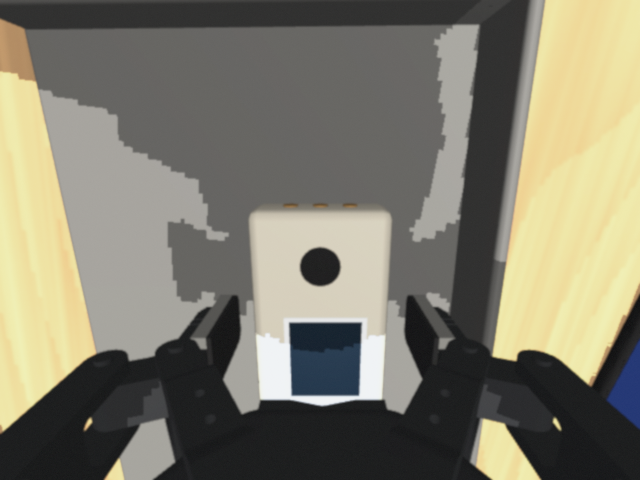

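The fingers straddle the recorder, which spans columns 250 to 391 (fingers at 240 and 405). I'll lower a little more and close.

>>> apply_moves(
  increments=[
    {"linear": [0.5,0,2],"turn": [0,0,0],"hand": 0.7},
    {"linear": [0.5,0,5],"turn": [0,0,0],"hand": 0.7},
    {"linear": [0.5,0,5],"turn": [0,0,0],"hand": 0.7},
  ],
)

```text
time: 17.25
position: [0.5848, 0.0178, 0.007]
eef_rot: [[0.993, 0.117, 0.002], [0.117, -0.993, -0.0], [0.002, 0.001, -1.0]]
wrist_force: [-0.6, -0.1, -0.6]
grip_width: 0.849
```

>>> apply_moves(
  increments=[
    {"linear": [0,0,0],"turn": [0,0,0],"hand": -1},
    {"linear": [0,0,0],"turn": [0,0,0],"hand": -1},
    {"linear": [0,0,0],"turn": [0,0,0],"hand": -1},
    {"linear": [0,0,0],"turn": [0,0,0],"hand": -1},
  ],
)

```text
time: 17.65
position: [0.5854, 0.0178, 0.008]
eef_rot: [[0.993, 0.117, 0.004], [0.117, -0.993, -0.0], [0.004, 0.001, -1.0]]
wrist_force: [-0.9, -0.4, 5.4]
grip_width: 0.637
```

>>> apply_moves(
  increments=[
    {"linear": [0,0,-5],"turn": [0,0,0],"hand": -1},
    {"linear": [0,0,-30],"turn": [0,0,0],"hand": -1},
    {"linear": [0,0,-70],"turn": [0,0,0],"hand": -1},
    {"linear": [0,0,-105],"turn": [0,0,0],"hand": -1},
    {"linear": [0,0,-105],"turn": [0,0,0],"hand": -1},
  ],
)

```text
time: 18.15
position: [0.5888, 0.0175, 0.1184]
eef_rot: [[0.993, 0.117, 0.013], [0.117, -0.993, -0.001], [0.013, 0.003, -1.0]]
wrist_force: [1.4, 0.6, -1.1]
grip_width: 0.637
```

```bash
python3 - <<'E'
from h import *
go((535,-180,130,-10))
E
```

```text
at [588.8  17.5 118.4] yaw 6.74 tilt [ 0.013  -0.0012] w 54.1 t 18.15 F [ 1.4  0.6 -1.1]
(535, -180, 130, -10) [-76.4, 189.9, -12.0] [0.0009, -0.0131, 0.2922]
```

The recorder is held (54 mm shown, 56 nominal). I'll hover beside the pad to re-measure it with the wrist camera before placing.

```bash
python3 - <<'E'
from h import *
go((482,-398,140,-27.4))
E
```

```text
at [588.8  17.5 118.4] yaw 6.74 tilt [ 0.013  -0.0012] w 54.1 t 18.15 F [ 1.4  0.6 -1.1]
(482, -398, 140, -27.4) [-154.5, 400.2, -22.4] [-0.0011, -0.0132, 0.5959]
```

>>> apply_moves(
  increments=[
    {"linear": [-15,40,-10],"turn": [0,-0.013,0.06],"hand": -1},
    {"linear": [-31,80,-22],"turn": [0,-0.013,0.12],"hand": -1},
    {"linear": [-46,120,-22],"turn": [0,-0.013,0.18],"hand": -1},
    {"linear": [-62,160,-22],"turn": [0,-0.013,0.24],"hand": -1},
    {"linear": [-77,200,-22],"turn": [0,-0.013,0.3],"hand": -1},
  ],
)

```text
time: 18.65
position: [0.5343, -0.1913, 0.1394]
eef_rot: [[0.983, -0.184, -0.001], [-0.184, -0.983, -0.0], [-0.001, 0.0, -1.0]]
wrist_force: [0.5, -0.0, -1.6]
grip_width: 0.64
```

```bash
python3 - <<'E'
from h import *
go((482,-398,140,-27.4))
E
```

```text
at [ 534.3 -191.3  139.4] yaw -10.58 tilt [-0.0008 -0.0003] w 54.4 t 18.65 F [ 0.5 -0.  -1.6]
(482, -398, 140, -27.4) [-13.5, 212.8, -0.5] [0.0006, 0.0007, 0.2936]
```

>>> apply_moves(
  increments=[
    {"linear": [-3,42,0],"turn": [0,0,0.06],"hand": -1},
    {"linear": [-6,85,0],"turn": [0,0,0.12],"hand": -1},
    {"linear": [-9,128,0],"turn": [0,0,0.18],"hand": -1},
    {"linear": [-12,170,0],"turn": [0,0,0.24],"hand": -1},
    {"linear": [-13.5,213,0],"turn": [0,0,0.294],"hand": -1},
  ],
)

```text
time: 19.15
position: [0.4807, -0.3993, 0.1385]
eef_rot: [[0.886, -0.463, -0.002], [-0.463, -0.887, 0.001], [-0.002, -0.0, -1.0]]
wrist_force: [0.7, 0.5, -1.1]
grip_width: 0.641
```

>>> apply_moves(
  increments=[
    {"linear": [0,0,0],"turn": [0,0,0],"hand": -1},
    {"linear": [0,0,0],"turn": [0,0,0],"hand": -1},
  ],
)

```text
time: 19.35
position: [0.4796, -0.3998, 0.1372]
eef_rot: [[0.886, -0.465, -0.003], [-0.465, -0.886, 0.003], [-0.004, -0.001, -1.0]]
wrist_force: [0.2, 1.0, -1.9]
grip_width: 0.64
```

```bash
python3 - <<'E'
from h import *
go();c=cap('wrist','w7')
E
```

```text
at [ 479.6 -399.8  137.2] yaw -27.68 tilt [-0.003   0.0028] w 54.4 t 19.35 F [ 0.2  1.  -1.9]
```

View pics/w7.png

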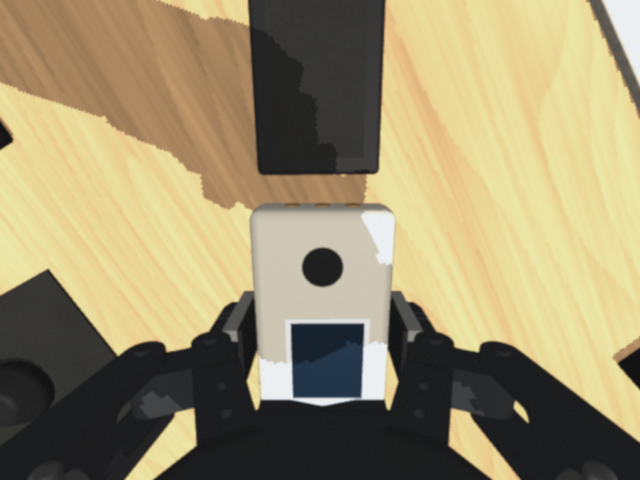

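The pad's near end is visible: columns 250 to 384, near edge at row about 172. The recorder sits square in the hand. I'll measure the pad edges by ray.

```bash
python3 - <<'E'
from h import *
c=load('w7');m=(cv2.cvtColor(c['frame'],cv2.COLOR_RGB2HSV)[...,2]<85)
L=[];Rr=[];B=[]
for r in range(5,150,5):
    x=np.where(m[r,200:420])[0]+200
    # right edge clean; left
    Rr.append(ray(c,(x.max()+.5,r),.012)[:2]*1000); L.append(ray(c,(x.min()-.5,r),.012)[:2]*1000)
for x in range(270,372,6):
    y=np.where(m[100:190,x])[0]+100; B.append(ray(c,(x,y.max()+.5),.012)[:2]*1000)
res={}
for n,P in dict(L=L,R=Rr,B=B).items():
    P=np.array(P); vx,vy,x0,y0=cv2.fitLine(P.astype(np.float32),cv2.DIST_HUBER,0,.01,.01).ravel(); res[n]=(np.array([x0,y0]),np.degrees(np.arctan2(vy,vx))%180); print(n,x0,y0,res[n][1])
a=np.radians((res['L'][1]+res['R'][1])/2); u=np.array([np.cos(a),np.sin(a)]);v=np.array([u[1],-u[0]])
w=v@(res['R'][0]-res['L'][0]);print('width',w,'ang',np.degrees(a),'near-edge',res['B'][1]-90+180)
cen=u*(u@res['B'][0]+68)+v*(v@(res['L'][0]+res['R'][0])/2);print('pad centre',cen)
go((*cen,130,np.degrees(a)-90),(*cen,17,np.degrees(a)-90))
E
```

```text
L 491.64624 -269.24112 62.505085
R 574.10175 -312.59375 62.570076
B 506.01666 -354.82672 153.16325
width 93.15667 ang 62.53758 near-edge 243.16325
pad centre [ 532.3698 -291.8875]
at [ 480.  -398.6  137.4] yaw -27.59 tilt [-0.0031  0.003 ] w 54.3 t 19.4 F [ 0.2  0.3 -1.4]
(np.float32(532.3698), np.float32(-291.8875), 130, np.float32(-27.462421)) [-3.0, -118.8, 7.6] [-0.0013, 0.0041, -0.0022]
(np.float32(532.3698), np.float32(-291.8875), 17, np.float32(-27.462421)) [-2.5, -118.7, 120.6] [-0.0013, 0.0041, -0.0022]
```

```bash
python3 - <<'E'
from h import *
go((531.6,-294,60,-27.46))
E
```

```text
at [ 480.  -398.6  137.4] yaw -27.59 tilt [-0.0031  0.003 ] w 54.3 t 19.4 F [ 0.2  0.3 -1.4]
(531.6, -294, 60, -27.46) [-2.4, -116.5, 77.6] [-0.0013, 0.0041, -0.0022]
```

>>> apply_moves(
  increments=[
    {"linear": [-1,-40,5],"turn": [-0.001,0.004,-0.002],"hand": -1},
    {"linear": [-2,-80,20],"turn": [-0.001,0.004,-0.002],"hand": -1},
    {"linear": [-2.4,-116.5,50],"turn": [-0.001,0.004,-0.002],"hand": -1},
    {"linear": [-2.4,-116.5,77],"turn": [-0.001,0.004,-0.002],"hand": -1},
    {"linear": [-2.4,-116.5,77],"turn": [-0.001,0.004,-0.002],"hand": -1},
  ],
)

```text
time: 19.9
position: [0.5294, -0.289, 0.0569]
eef_rot: [[0.889, -0.457, -0.007], [-0.457, -0.889, 0.005], [-0.008, -0.001, -1.0]]
wrist_force: [-0.3, 1.5, -2.1]
grip_width: 0.635
```

```bash
python3 - <<'E'
from h import *
go((531.6,-294,18,-27.46))
E
```

```text
at [ 529.4 -289.    56.9] yaw -27.2 tilt [-0.0066  0.005 ] w 54.0 t 19.9 F [-0.3  1.5 -2.1]
(531.6, -294, 18, -27.46) [4.6, 3.4, 38.8] [-0.0014, 0.0082, 0.0044]
```

>>> apply_moves(
  increments=[
    {"linear": [2,2,15],"turn": [-0.001,0.008,0.004],"hand": -1},
    {"linear": [4.6,3.4,30],"turn": [-0.001,0.008,0.004],"hand": -1},
    {"linear": [4.6,3.4,37],"turn": [-0.001,0.008,0.004],"hand": -1},
    {"linear": [4.6,3.4,37],"turn": [-0.001,0.008,0.004],"hand": -1},
    {"linear": [4.6,3.4,37],"turn": [-0.001,0.008,0.004],"hand": -1},
  ],
)

```text
time: 20.4
position: [0.5319, -0.2945, 0.0203]
eef_rot: [[0.887, -0.461, 0.0], [-0.461, -0.887, 0.0], [0.0, -0.0, -1.0]]
wrist_force: [-1.0, 0.3, -1.0]
grip_width: 0.639
```

```bash
python3 - <<'E'
from h import *
go((531.6,-294,14,-27.46))
E
```

```text
at [ 531.9 -294.5   20.3] yaw -27.46 tilt [0.0005 0.0002] w 54.3 t 20.4 F [-1.   0.3 -1. ]
(531.6, -294, 14, -27.46) [-0.5, -0.3, 6.3] [-0.0004, -0.0003, 0.0]
```

>>> apply_moves(
  increments=[
    {"linear": [-0.5,0,3],"turn": [0,0,0],"hand": -1},
    {"linear": [-0.5,0,5],"turn": [0,0,0],"hand": -1},
    {"linear": [-0.5,0,6],"turn": [0,0,0],"hand": -1},
    {"linear": [-0.5,0,6],"turn": [0,0,0],"hand": -1},
  ],
)

```text
time: 20.8
position: [0.5314, -0.2942, 0.0143]
eef_rot: [[0.887, -0.461, 0.0], [-0.461, -0.887, 0.0], [0.0, -0.0, -1.0]]
wrist_force: [-1.3, -0.2, -0.9]
grip_width: 0.638
```

>>> apply_moves(
  increments=[
    {"linear": [0,0,0],"turn": [0,0,0],"hand": 0.4},
    {"linear": [0,0,0],"turn": [0,0,0],"hand": 0.7},
    {"linear": [0,0,0],"turn": [0,0,0],"hand": 0.7},
    {"linear": [0,0,0],"turn": [0,0,0],"hand": 0.7},
  ],
)

```text
time: 21.2
position: [0.5314, -0.2943, 0.0145]
eef_rot: [[0.887, -0.461, 0.001], [-0.461, -0.887, 0.0], [0.0, -0.0, -1.0]]
wrist_force: [0.0, 0.1, -0.7]
grip_width: 0.852
```

>>> apply_moves(
  increments=[
    {"linear": [0,0,-30],"turn": [0,0,0],"hand": 0.7},
    {"linear": [0,0,-60],"turn": [0,0,0],"hand": 0.7},
    {"linear": [0,0,-90],"turn": [0,0,0],"hand": 0.7},
    {"linear": [0,0,-120],"turn": [0,0,0],"hand": 0.7},
    {"linear": [0,0,-120],"turn": [0,0,0],"hand": 0.7},
  ],
)

```text
time: 21.7
position: [0.534, -0.2961, 0.1393]
eef_rot: [[0.887, -0.461, 0.007], [-0.461, -0.887, -0.005], [0.009, 0.001, -1.0]]
wrist_force: [0.8, -1.1, -0.0]
grip_width: 0.848
```

```bash
python3 - <<'E'
from h import *
go((490.5,289.7,135,97));c=cap('wrist','w8')
E
```

```text
at [ 534.  -296.1  139.3] yaw -27.46 tilt [ 0.0072 -0.0047] w 72.1 t 21.7 F [ 0.8 -1.1 -0. ]
(490.5, 289.7, 135, 97) [-308.7, -499.8, 1.2] [0.0098, -0.004, -2.1722]
```

View pics/w8.png

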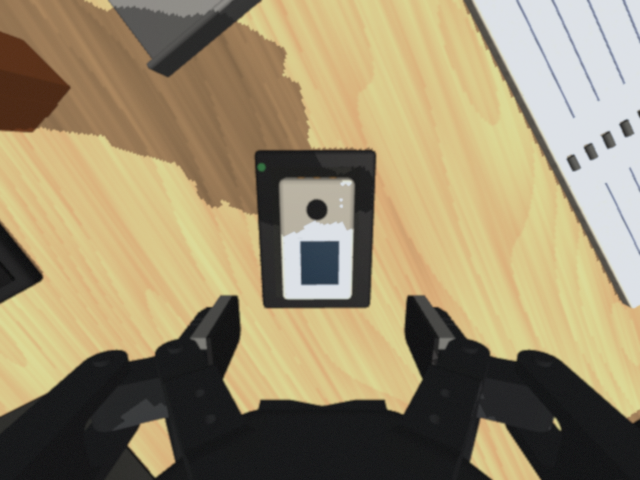

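The recorder (columns 279–355, rows 178–300) lies face up on the pad (columns 256–376, rows 150–308). I'll compare the centres numerically.

```bash
python3 - <<'E'
from h import *
c=load('w8')
R=np.array([ray(c,p,.034)[:2] for p in [(279,178.5),(355,178.5),(353,299.5),(283,299.5)]])*1000
P=np.array([ray(c,p,.012)[:2] for p in [(255.5,150),(376.5,150),(371,308),(263,308)]])*1000
for q in (R,P): print(q.mean(0).round(1),cv2.minAreaRect(q.astype(np.float32)))
d=R.mean(0)-P.mean(0);a=np.radians(62.54);print('along long',d@[np.cos(a),np.sin(a)],'across',d@[np.sin(a),-np.cos(a)])
E
```

```text
[ 533.7 -293.5] ((533.9069213867188, -293.68280029296875), (95.60079193115234, 56.12062454223633), 62.43846893310547)
[ 533.2 -292.6] ((533.5791625976562, -292.66705322265625), (133.95140075683594, 94.99295806884766), 62.28963088989258)
along long -0.6327701988677168 across 0.871046800673975
```

Centred within 1 mm and aligned within 0.2°. Next I'll return the jar, then the bottle, then the carton.

>>> apply_moves(
  increments=[
    {"linear": [-20,-33,0],"turn": [0.01,-0.004,-0.145],"hand": 0.6},
    {"linear": [-40,-66,0],"turn": [0.01,-0.004,-0.29],"hand": 0.6},
    {"linear": [-60,-99,0],"turn": [0.01,-0.004,-0.435],"hand": 0.6},
    {"linear": [-80,-132,0],"turn": [0.01,-0.004,-0.58],"hand": 0.6},
    {"linear": [-100,-165,0],"turn": [0.01,-0.004,-0.725],"hand": 0.6},
  ],
)

```text
time: 22.25
position: [0.5191, -0.1012, 0.135]
eef_rot: [[0.969, 0.249, 0.0], [0.249, -0.969, 0.008], [0.002, -0.008, -1.0]]
wrist_force: [0.9, -0.9, -0.1]
grip_width: 0.804
```

```bash
python3 - <<'E'
from h import *
go((490.8,289.7,135,97))
E
```

```text
at [ 519.1 -101.2  135. ] yaw 14.4 tilt [0.     0.0081] w 68.4 t 22.25 F [ 0.9 -0.9 -0.1]
(490.8, 289.7, 135, 97) [69.8, -385.6, 3.2] [-0.0049, -0.0073, -1.4416]
```

>>> apply_moves(
  increments=[
    {"linear": [7,-39,0],"turn": [-0.005,-0.007,-0.145],"hand": 0.6},
    {"linear": [14,-78,0],"turn": [-0.005,-0.007,-0.29],"hand": 0.6},
    {"linear": [21,-117,0],"turn": [-0.005,-0.007,-0.435],"hand": 0.6},
    {"linear": [28,-156,0],"turn": [-0.005,-0.007,-0.58],"hand": 0.6},
    {"linear": [35,-195,0],"turn": [-0.005,-0.007,-0.725],"hand": 0.6},
  ],
)

```text
time: 22.75
position: [0.5032, 0.0979, 0.1354]
eef_rot: [[0.555, 0.832, -0.005], [0.832, -0.555, -0.0], [-0.003, -0.004, -1.0]]
wrist_force: [0.8, -0.4, 0.0]
grip_width: 0.796
```

```bash
python3 - <<'E'
from h import *
go((490.8,289.7,135,97))
E
```

```text
at [503.2  97.9 135.4] yaw 56.28 tilt [-0.0047 -0.    ] w 67.7 t 22.75 F [ 0.8 -0.4  0. ]
(490.8, 289.7, 135, 97) [152.6, -116.8, 0.5] [-0.0047, 0.0011, -0.7108]
```

>>> apply_moves(
  increments=[
    {"linear": [31,-23,0],"turn": [-0.005,0,-0.14],"hand": 0.6},
    {"linear": [62,-47,0],"turn": [-0.005,0,-0.28],"hand": 0.6},
    {"linear": [92,-70,0],"turn": [-0.005,0,-0.42],"hand": 0.6},
    {"linear": [123,-94,0],"turn": [-0.005,0,-0.56],"hand": 0.6},
    {"linear": [152.6,-117,0],"turn": [-0.005,0,-0.71],"hand": 0.6},
  ],
)

```text
time: 23.25
position: [0.4894, 0.2912, 0.1341]
eef_rot: [[-0.127, 0.992, -0.002], [0.992, 0.127, -0.002], [-0.002, -0.002, -1.0]]
wrist_force: [0.5, 0.7, 0.3]
grip_width: 0.796
```

>>> apply_moves(
  increments=[
    {"linear": [0,0,0],"turn": [0,0,0],"hand": 0.6},
    {"linear": [0,0,0],"turn": [0,0,0],"hand": 0.6},
  ],
)

```text
time: 23.45
position: [0.4881, 0.2914, 0.1326]
eef_rot: [[-0.128, 0.992, -0.004], [0.992, 0.128, -0.003], [-0.003, -0.005, -1.0]]
wrist_force: [-0.6, -0.8, -0.3]
grip_width: 0.8
```

```bash
python3 - <<'E'
from h import *
go((490.8,289.7,11,97))
E
```

```text
at [488.1 291.4 132.6] yaw 97.37 tilt [-0.0042 -0.0034] w 68.0 t 23.45 F [-0.6 -0.8 -0.3]
(490.8, 289.7, 11, 97) [-1.7, 3.0, 121.6] [-0.0046, 0.0029, 0.0065]
```

>>> apply_moves(
  increments=[
    {"linear": [-1.7,3,40],"turn": [-0.0046,0.0029,0.0065],"hand": 0.6},
    {"linear": [-1.7,3,80],"turn": [-0.0046,0.0029,0.0065],"hand": 0.6},
    {"linear": [-1.7,3,115],"turn": [-0.0046,0.0029,0.0065],"hand": 0.6},
    {"linear": [-1.7,3,121],"turn": [-0.0046,0.0029,0.0065],"hand": 0.6},
    {"linear": [-1.7,3,121],"turn": [-0.0046,0.0029,0.0065],"hand": 0.6},
  ],
)

```text
time: 23.95
position: [0.4898, 0.288, 0.0106]
eef_rot: [[-0.12, 0.993, -0.003], [0.993, 0.12, -0.002], [-0.001, -0.003, -1.0]]
wrist_force: [0.8, -0.3, -0.2]
grip_width: 0.801
```

```bash
python3 - <<'E'
from h import *
go((490.8,289.7,10,97))
E
```

```text
at [489.8 288.   10.6] yaw 96.87 tilt [-0.0031 -0.0015] w 68.1 t 23.95 F [ 0.8 -0.3 -0.2]
(490.8, 289.7, 10, 97) [1.5, 1.2, 0.5] [-0.0033, 0.0011, -0.0023]
```

>>> apply_moves(
  increments=[
    {"linear": [1.5,1.2,0.5],"turn": [-0.003,0,0],"hand": 0.6},
    {"linear": [1.5,1.2,0.5],"turn": [-0.003,0,0],"hand": 0.6},
    {"linear": [1.5,1.2,0.5],"turn": [-0.003,0,0],"hand": -1},
    {"linear": [1.5,1.2,0.5],"turn": [-0.003,0,0],"hand": -1},
    {"linear": [1.5,1.2,0.5],"turn": [-0.003,0,0],"hand": -1},
  ],
)

```text
time: 24.45
position: [0.4921, 0.29, 0.0119]
eef_rot: [[-0.12, 0.993, 0.003], [0.993, 0.12, -0.001], [-0.001, 0.003, -1.0]]
wrist_force: [-0.7, -1.6, 6.2]
grip_width: 0.62
```

>>> apply_moves(
  increments=[
    {"linear": [0,0,0],"turn": [0,0,0],"hand": -1},
    {"linear": [0,0,0],"turn": [0,0,0],"hand": -1},
  ],
)

```text
time: 24.65
position: [0.4925, 0.2903, 0.0127]
eef_rot: [[-0.12, 0.993, 0.004], [0.993, 0.12, -0.0], [-0.0, 0.004, -1.0]]
wrist_force: [-0.2, -0.1, -1.8]
grip_width: 0.618
```

>>> apply_moves(
  increments=[
    {"linear": [0,0,-5],"turn": [0,0,0],"hand": -1},
    {"linear": [0,0,-40],"turn": [0,0,0],"hand": -1},
    {"linear": [0,0,-80],"turn": [0,0,0],"hand": -1},
    {"linear": [0,0,-105],"turn": [0,0,0],"hand": -1},
    {"linear": [0,0,-105],"turn": [0,0,0],"hand": -1},
  ],
)

```text
time: 25.15
position: [0.4948, 0.2916, 0.1219]
eef_rot: [[-0.12, 0.993, 0.011], [0.993, 0.12, 0.003], [0.002, 0.011, -1.0]]
wrist_force: [0.0, 0.5, -0.6]
grip_width: 0.616
```

```bash
python3 - <<'E'
from h import *
go((512.4,0.3,115,97))
E
```

```text
at [494.8 291.6 121.9] yaw 96.89 tilt [0.0109 0.0031] w 52.4 t 25.15 F [ 0.   0.5 -0.6]
(512.4, 0.3, 115, 97) [-291.3, -17.5, 6.2] [0.0112, -0.0017, -0.002]
```

>>> apply_moves(
  increments=[
    {"linear": [-42,-3,0],"turn": [0.011,-0.002,0],"hand": -1},
    {"linear": [-84,-5,0],"turn": [0.011,-0.002,0],"hand": -1},
    {"linear": [-126,-8,0],"turn": [0.011,-0.002,0],"hand": -1},
    {"linear": [-168,-10,0],"turn": [0.011,-0.002,0],"hand": -1},
    {"linear": [-210,-13,0],"turn": [0.011,-0.002,0],"hand": -1},
  ],
)

```text
time: 25.65
position: [0.5061, 0.08, 0.1203]
eef_rot: [[-0.12, 0.993, -0.001], [0.993, 0.12, -0.0], [-0.0, -0.001, -1.0]]
wrist_force: [1.0, -0.2, -1.0]
grip_width: 0.614
```

>>> apply_moves(
  increments=[
    {"linear": [-40,-2,0],"turn": [0,0,0],"hand": -1},
    {"linear": [-80,-4,0],"turn": [0,0,0],"hand": -1},
    {"linear": [-80,-4,0],"turn": [0,0,0],"hand": -1},
    {"linear": [-80,-4,0],"turn": [0,0,0],"hand": -1},
  ],
)

```text
time: 26.05
position: [0.511, -0.0005, 0.1193]
eef_rot: [[-0.118, 0.993, -0.003], [0.993, 0.118, 0.001], [0.001, -0.003, -1.0]]
wrist_force: [-0.1, 0.1, -1.6]
grip_width: 0.618
```

```bash
python3 - <<'E'
from h import *
go((512.4,0.2,17,97))
E
```

```text
at [ 5.110e+02 -5.000e-01  1.193e+02] yaw 96.78 tilt [-0.0033  0.0005] w 52.5 t 26.05 F [-0.1  0.1 -1.6]
(512.4, 0.2, 17, 97) [0.4, 1.8, 102.3] [-0.0032, -0.0009, -0.0038]
```

>>> apply_moves(
  increments=[
    {"linear": [0.4,1.8,35],"turn": [-0.003,-0.001,-0.004],"hand": -1},
    {"linear": [0.4,1.8,70],"turn": [-0.003,-0.001,-0.004],"hand": -1},
    {"linear": [0.4,1.8,98],"turn": [-0.003,-0.001,-0.004],"hand": -1},
    {"linear": [0.4,1.8,102],"turn": [-0.003,-0.001,-0.004],"hand": -1},
    {"linear": [0.4,1.8,102],"turn": [-0.003,-0.001,-0.004],"hand": -1},
  ],
)

```text
time: 26.55
position: [0.511, 0.0015, 0.0166]
eef_rot: [[-0.124, 0.992, -0.003], [0.992, 0.124, 0.001], [0.001, -0.003, -1.0]]
wrist_force: [0.5, -0.3, -1.4]
grip_width: 0.615
```

```bash
python3 - <<'E'
from h import *
go((512.4,0.2,14,97))
E
```

```text
at [511.    1.5  16.6] yaw 97.11 tilt [-0.0032  0.0006] w 52.3 t 26.55 F [ 0.5 -0.3 -1.4]
(512.4, 0.2, 14, 97) [-1.5, 1.2, 2.6] [-0.0031, -0.0009, 0.0019]
```

>>> apply_moves(
  increments=[
    {"linear": [-1.5,1.2,2],"turn": [-0.003,-0.001,0.002],"hand": -1},
    {"linear": [-1.5,1.2,3],"turn": [-0.003,-0.001,0.002],"hand": -1},
    {"linear": [-1.5,1.2,3],"turn": [-0.003,-0.001,0.002],"hand": -1},
    {"linear": [-1.5,1.2,3],"turn": [-0.003,-0.001,0.002],"hand": 0.3},
    {"linear": [-1.5,1.2,3],"turn": [-0.003,-0.001,0.002],"hand": 0.6},
  ],
)

```text
time: 27.05
position: [0.513, 0.0, 0.0143]
eef_rot: [[-0.122, 0.993, 0.001], [0.993, 0.122, -0.0], [-0.0, 0.001, -1.0]]
wrist_force: [0.2, -0.2, 0.3]
grip_width: 0.79
```

>>> apply_moves(
  increments=[
    {"linear": [0,0,0],"turn": [0,0,0],"hand": 0.6},
    {"linear": [0,0,0],"turn": [0,0,0],"hand": 0.6},
    {"linear": [0,0,-35],"turn": [0,0,0],"hand": 0.6},
    {"linear": [0,0,-80],"turn": [0,0,0],"hand": 0.35},
    {"linear": [0,0,-125],"turn": [0,0,0],"hand": 0.35},
  ],
)

```text
time: 27.55
position: [0.5121, 0.0001, 0.1403]
eef_rot: [[-0.122, 0.993, -0.0], [0.993, 0.122, -0.0], [0.0, -0.0, -1.0]]
wrist_force: [1.9, 0.6, -0.1]
grip_width: 0.675
```

```bash
python3 - <<'E'
from h import *
go((576,290.2,140,7));c=cap('wrist','w9')
m=(cv2.cvtColor(c['frame'],cv2.COLOR_RGB2HSV)[...,2]<80).astype(np.uint8)
n,l,st,ce=cv2.connectedComponentsWithStats(m)
for i in range(1,n):
    if 800<st[i,4]<8000: print(st[i],ce[i].round(1),(ray(c,ce[i],.061)*1000).round(1))
E
```

```text
at [5.121e+02 1.000e-01 1.403e+02] yaw 96.98 tilt [-0.0003 -0.    ] w 57.4 t 27.55 F [ 1.9  0.6 -0.1]
(576, 290.2, 140, 7) [280.2, 98.7, 0.2] [-0.0003, 0.0003, 1.5705]
[   0  171   70  128 4641] [ 29.4 235.3] [ 524.4 -198.5   61. ]
[ 286  213   74   72 4121] [322.1 248.9] [ 5.098e+02 -1.000e-01  6.100e+01]
```

>>> apply_moves(
  increments=[
    {"linear": [25,9,0],"turn": [0,0,0.14],"hand": 0.35},
    {"linear": [50,18,0],"turn": [0,0,0.28],"hand": 0.35},
    {"linear": [76,27,0],"turn": [0,0,0.42],"hand": 0.35},
    {"linear": [102,36,0],"turn": [0,0,0.56],"hand": 0.35},
    {"linear": [127,45,0],"turn": [0,0,0.7],"hand": 0.35},
  ],
)

```text
time: 28.1
position: [0.5459, 0.1322, 0.1479]
eef_rot: [[0.551, 0.834, 0.011], [0.834, -0.551, -0.002], [0.005, 0.01, -1.0]]
wrist_force: [1.0, -0.4, -0.3]
grip_width: 0.676
```

```bash
python3 - <<'E'
from h import *
c=load('w4')
m=(cv2.cvtColor(c['frame'],cv2.COLOR_RGB2HSV)[...,2]<80).astype(np.uint8)
n,l,st,ce=cv2.connectedComponentsWithStats(m)
for i in range(1,n):
    if 800<st[i,4]<8000: print(st[i],ce[i].round(1),(ray(c,ce[i],.061)*1000).round(1))
go((576,290.2,140,7))
E
```

```text
[   0  168   71  129 5776] [ 25.9 232.9] [ 524.6 -201.2   61. ]
[ 285  212   75   74 4210] [321.8 248.5] [509.6  -1.3  61. ]
[ 295  311   39   29 1115] [314.2 324.8] [568.2   0.7  61. ]
at [545.9 132.2 147.9] yaw 56.56 tilt [ 0.0107 -0.0016] w 57.5 t 28.1 F [ 1.  -0.4 -0.3]
(576, 290.2, 140, 7) [148.4, -62.0, 8.0] [0.0072, -0.0086, 0.865]
```

>>> apply_moves(
  increments=[
    {"linear": [25,-10,2],"turn": [0.007,-0.009,0.145],"hand": 0.35},
    {"linear": [50,-21,4],"turn": [0.007,-0.009,0.29],"hand": 0.35},
    {"linear": [75,-31,6],"turn": [0.007,-0.009,0.435],"hand": 0.35},
    {"linear": [100,-42,8],"turn": [0.007,-0.009,0.58],"hand": 0.35},
    {"linear": [125,-52,8],"turn": [0.007,-0.009,0.72],"hand": 0.35},
  ],
)

```text
time: 28.6
position: [0.5712, 0.2662, 0.1395]
eef_rot: [[0.966, 0.258, -0.001], [0.258, -0.966, -0.001], [-0.002, 0.001, -1.0]]
wrist_force: [0.1, -1.0, -0.0]
grip_width: 0.675
```

```bash
python3 - <<'E'
from h import *
go((576,290.2,140,7))
E
```

```text
at [571.2 266.2 139.5] yaw 14.97 tilt [-0.0012 -0.0014] w 57.4 t 28.6 F [ 0.1 -1.  -0. ]
(576, 290.2, 140, 7) [10.8, -21.9, -0.5] [0.0011, 0.0014, 0.1392]
```

>>> apply_moves(
  increments=[
    {"linear": [10.8,-22,0],"turn": [0.001,0.001,0.139],"hand": 0.35},
    {"linear": [10.8,-22,0],"turn": [0.001,0.001,0.139],"hand": 0.35},
    {"linear": [10.8,-22,0],"turn": [0.001,0.001,0.139],"hand": 0.35},
    {"linear": [10.8,-22,0],"turn": [0.001,0.001,0.139],"hand": 0.35},
  ],
)

```text
time: 29.0
position: [0.5756, 0.2894, 0.1392]
eef_rot: [[0.992, 0.122, -0.001], [0.122, -0.992, -0.001], [-0.001, 0.001, -1.0]]
wrist_force: [-0.0, -0.0, 0.7]
grip_width: 0.675
```

```bash
python3 - <<'E'
from h import *
go((576,290.2,25.5,6.9))
E
```

```text
at [575.6 289.4 139.2] yaw 7.03 tilt [-0.001  -0.0009] w 57.3 t 29.0 F [-0.  -0.   0.7]
(576, 290.2, 25.5, 6.9) [0.6, -0.8, 113.7] [0.0007, 0.0011, 0.0023]
```

>>> apply_moves(
  increments=[
    {"linear": [0.6,-0.8,40],"turn": [0,0.001,0.002],"hand": 0.35},
    {"linear": [0.6,-0.8,80],"turn": [0,0.001,0.002],"hand": 0.35},
    {"linear": [0.6,-0.8,113],"turn": [0,0.001,0.002],"hand": 0.35},
    {"linear": [0.6,-0.8,113],"turn": [0,0.001,0.002],"hand": 0.35},
    {"linear": [0.6,-0.8,113],"turn": [0,0.001,0.002],"hand": 0.35},
  ],
)

```text
time: 29.5
position: [0.5759, 0.2893, 0.0266]
eef_rot: [[0.993, 0.12, -0.001], [0.12, -0.993, -0.001], [-0.001, 0.001, -1.0]]
wrist_force: [-0.3, 0.2, 1.9]
grip_width: 0.674
```

```bash
python3 - <<'E'
from h import *
go((576,290.2,25,6.9))
E
```

```text
at [575.9 289.3  26.6] yaw 6.88 tilt [-0.0011 -0.0012] w 57.3 t 29.5 F [-0.3  0.2  1.9]
(576, 290.2, 25, 6.9) [0.2, -0.9, 1.6] [0.0011, 0.0012, -0.0004]
```

>>> apply_moves(
  increments=[
    {"linear": [0,-0.9,0.8],"turn": [0.001,0.001,0],"hand": 0.35},
    {"linear": [0,-0.9,0.8],"turn": [0.001,0.001,0],"hand": -1},
    {"linear": [0,-0.9,0.8],"turn": [0.001,0.001,0],"hand": -1},
    {"linear": [0,-0.9,0.8],"turn": [0.001,0.001,0],"hand": -1},
    {"linear": [0,-0.9,0.8],"turn": [0.001,0.001,0],"hand": -1},
  ],
)

```text
time: 30.0
position: [0.5775, 0.2908, 0.0285]
eef_rot: [[0.993, 0.12, 0.004], [0.12, -0.993, 0.001], [0.004, -0.001, -1.0]]
wrist_force: [0.7, -0.6, 6.4]
grip_width: 0.474
```

>>> apply_moves(
  increments=[
    {"linear": [0,0,0],"turn": [0,0,0],"hand": -1},
    {"linear": [0,0,0],"turn": [0,0,0],"hand": -1},
  ],
)

```text
time: 30.2
position: [0.5783, 0.2911, 0.0296]
eef_rot: [[0.993, 0.12, 0.006], [0.12, -0.993, 0.002], [0.006, -0.001, -1.0]]
wrist_force: [-0.3, 0.3, -1.4]
grip_width: 0.475
```

>>> apply_moves(
  increments=[
    {"linear": [0,0,-5],"turn": [0,0,0],"hand": -1},
    {"linear": [0,0,-40],"turn": [0,0,0],"hand": -1},
    {"linear": [0,0,-80],"turn": [0,0,0],"hand": -1},
    {"linear": [0,0,-105],"turn": [0,0,0],"hand": -1},
    {"linear": [0,0,-105],"turn": [0,0,0],"hand": -1},
  ],
)

```text
time: 30.7
position: [0.5805, 0.292, 0.1396]
eef_rot: [[0.993, 0.12, 0.013], [0.12, -0.993, 0.005], [0.014, -0.003, -1.0]]
wrist_force: [0.8, 0.9, -1.3]
grip_width: 0.478
```

```bash
python3 - <<'E'
from h import *
go((502,78.2,130,7))
E
```

```text
at [580.5 292.  139.6] yaw 6.89 tilt [0.0133 0.0045] w 40.6 t 30.7 F [ 0.8  0.9 -1.3]
(502, 78.2, 130, 7) [-103.7, 202.9, 7.6] [-0.0029, -0.0138, -0.0018]
```

>>> apply_moves(
  increments=[
    {"linear": [-20,40,0],"turn": [-0.003,-0.014,0],"hand": -1},
    {"linear": [-41,80,0],"turn": [-0.003,-0.014,0],"hand": -1},
    {"linear": [-62,121,0],"turn": [-0.003,-0.014,0],"hand": -1},
    {"linear": [-83,162,0],"turn": [-0.003,-0.014,0],"hand": -1},
    {"linear": [-103.7,203,0],"turn": [-0.003,-0.014,0],"hand": -1},
  ],
)

```text
time: 31.2
position: [0.5002, 0.0766, 0.1366]
eef_rot: [[0.993, 0.121, -0.002], [0.121, -0.993, -0.0], [-0.002, 0.0, -1.0]]
wrist_force: [1.0, -0.4, -1.3]
grip_width: 0.469
```

>>> apply_moves(
  increments=[
    {"linear": [0,0,0],"turn": [0,0,0],"hand": -1},
    {"linear": [0,0,0],"turn": [0,0,0],"hand": -1},
  ],
)

```text
time: 31.4
position: [0.4994, 0.0758, 0.136]
eef_rot: [[0.993, 0.118, -0.003], [0.118, -0.993, 0.0], [-0.003, -0.001, -1.0]]
wrist_force: [1.1, 0.4, -0.8]
grip_width: 0.47
```

```bash
python3 - <<'E'
from h import *
go((502,78.2,34,7))
E
```

```text
at [499.4  75.8 136. ] yaw 6.79 tilt [-0.0032  0.0002] w 40.0 t 31.4 F [ 1.1  0.4 -0.8]
(502, 78.2, 34, 7) [3.2, -2.0, 102.0] [-0.0005, 0.0031, -0.0036]
```

>>> apply_moves(
  increments=[
    {"linear": [3.2,-2,35],"turn": [-0.001,0.003,-0.004],"hand": -1},
    {"linear": [3.2,-2,70],"turn": [-0.001,0.003,-0.004],"hand": -1},
    {"linear": [3.2,-2,98],"turn": [-0.001,0.003,-0.004],"hand": -1},
    {"linear": [3.2,-2,102],"turn": [-0.001,0.003,-0.004],"hand": -1},
    {"linear": [3.2,-2,102],"turn": [-0.001,0.003,-0.004],"hand": -1},
  ],
)

```text
time: 31.9
position: [0.5016, 0.0792, 0.0333]
eef_rot: [[0.992, 0.124, -0.002], [0.124, -0.992, -0.0], [-0.002, -0.0, -1.0]]
wrist_force: [-0.9, -0.4, -0.1]
grip_width: 0.476
```

```bash
python3 - <<'E'
from h import *
go((502,78.2,29.5,7))
E
```

```text
at [501.6  79.2  33.3] yaw 7.12 tilt [-0.0022 -0.0002] w 40.5 t 31.9 F [-0.9 -0.4 -0.1]
(502, 78.2, 29.5, 7) [0.3, 1.1, 3.8] [-0.0, 0.0022, 0.002]
```

>>> apply_moves(
  increments=[
    {"linear": [0,1,2],"turn": [0,0.002,0.002],"hand": -1},
    {"linear": [0,1,3.3],"turn": [0,0.002,0.002],"hand": -1},
    {"linear": [0,1,3.3],"turn": [0,0.002,0.002],"hand": -1},
  ],
)

```text
time: 32.2
position: [0.5025, 0.0784, 0.0309]
eef_rot: [[0.993, 0.122, 0.002], [0.122, -0.993, 0.0], [0.002, 0.0, -1.0]]
wrist_force: [0.4, -0.2, -1.2]
grip_width: 0.472
```

```bash
python3 - <<'E'
from h import *
go((502,78.2,29,7))
E
```

```text
at [502.5  78.4  30.9] yaw 7.01 tilt [0.0017 0.0001] w 40.2 t 32.2 F [ 0.4 -0.2 -1.2]
(502, 78.2, 29, 7) [-0.6, 0.1, 1.9] [0.0001, -0.0017, 0.0002]
```

>>> apply_moves(
  increments=[
    {"linear": [-0.5,0,1.6],"turn": [0,-0.002,0],"hand": -1},
    {"linear": [-0.5,0,1.6],"turn": [0,-0.002,0],"hand": -1},
    {"linear": [-0.5,0,1.6],"turn": [0,-0.002,0],"hand": 0.1},
    {"linear": [-0.5,0,1.6],"turn": [0,-0.002,0],"hand": 0.35},
    {"linear": [-0.5,0,1.6],"turn": [0,-0.002,0],"hand": 0.35},
  ],
)

```text
time: 32.7
position: [0.5022, 0.0783, 0.0295]
eef_rot: [[0.993, 0.122, 0.0], [0.122, -0.993, -0.0], [0.0, 0.0, -1.0]]
wrist_force: [-0.2, 0.2, -0.4]
grip_width: 0.675
```

>>> apply_moves(
  increments=[
    {"linear": [0,0,0],"turn": [0,0,0],"hand": 0.35},
    {"linear": [0,0,0],"turn": [0,0,0],"hand": 0.35},
    {"linear": [0,0,-35],"turn": [0,0,0],"hand": 0.35},
    {"linear": [0,0,-75],"turn": [0,0,0],"hand": 0.35},
    {"linear": [0,0,-110],"turn": [0,0,0],"hand": 0.35},
  ],
)

```text
time: 33.2
position: [0.5021, 0.0783, 0.1408]
eef_rot: [[0.993, 0.122, -0.0], [0.122, -0.993, -0.0], [-0.0, 0.0, -1.0]]
wrist_force: [1.4, 0.3, 0.1]
grip_width: 0.675
```

```bash
python3 - <<'E'
from h import *
go((408.3,289.8,140,6.4))
E
```

```text
at [502.1  78.3 140.8] yaw 7.0 tilt [-0.0002 -0.0002] w 57.4 t 33.2 F [1.4 0.3 0.1]
(408.3, 289.8, 140, 6.4) [-67.3, -221.4, 0.8] [0.0001, 0.0002, 0.0105]
```

>>> apply_moves(
  increments=[
    {"linear": [-13,-44,0],"turn": [0,0,0.01],"hand": 0.35},
    {"linear": [-27,-88,0],"turn": [0,0,0.01],"hand": 0.35},
    {"linear": [-40,-133,0],"turn": [0,0,0.01],"hand": 0.35},
    {"linear": [-54,-178,0],"turn": [0,0,0.01],"hand": 0.35},
    {"linear": [-67.3,-221.4,0],"turn": [0,0,0.01],"hand": 0.35},
  ],
)

```text
time: 33.7
position: [0.4073, 0.2914, 0.1409]
eef_rot: [[0.994, 0.112, 0.0], [0.112, -0.994, -0.0], [0.0, 0.0, -1.0]]
wrist_force: [0.2, -0.1, -0.1]
grip_width: 0.674
```

>>> apply_moves(
  increments=[
    {"linear": [0,0,0],"turn": [0,0,0],"hand": 0.35},
    {"linear": [0,0,0],"turn": [0,0,0],"hand": 0.35},
  ],
)

```text
time: 33.9
position: [0.4066, 0.2922, 0.1408]
eef_rot: [[0.993, 0.115, 0.0], [0.115, -0.993, -0.0], [0.0, 0.0, -1.0]]
wrist_force: [-0.4, -0.6, 0.9]
grip_width: 0.671
```

```bash
python3 - <<'E'
from h import *
go((408.3,289.8,26,6.4))
E
```

```text
at [406.6 292.2 140.8] yaw 6.59 tilt [ 0.0001 -0.0004] w 57.0 t 33.9 F [-0.4 -0.6  0.9]
(408.3, 289.8, 26, 6.4) [1.4, 2.5, 114.8] [0.0004, -0.0001, 0.0033]
```

>>> apply_moves(
  increments=[
    {"linear": [1.4,2.5,40],"turn": [0,0,0.003],"hand": 0.35},
    {"linear": [1.4,2.5,80],"turn": [0,0,0.003],"hand": 0.35},
    {"linear": [1.4,2.5,114],"turn": [0,0,0.003],"hand": 0.35},
    {"linear": [1.4,2.5,114],"turn": [0,0,0.003],"hand": 0.35},
    {"linear": [1.4,2.5,114],"turn": [0,0,0.003],"hand": 0.35},
  ],
)

```text
time: 34.4
position: [0.4085, 0.2886, 0.0269]
eef_rot: [[0.994, 0.11, -0.001], [0.11, -0.994, -0.001], [-0.001, 0.001, -1.0]]
wrist_force: [0.0, 0.1, 0.0]
grip_width: 0.673
```

```bash
python3 - <<'E'
from h import *
go((408.3,289.8,25.5,6.4))
E
```

```text
at [408.5 288.6  26.9] yaw 6.3 tilt [-0.0013 -0.0014] w 57.2 t 34.4 F [0.  0.1 0. ]
(408.3, 289.8, 25.5, 6.4) [-0.1, -1.3, 1.4] [0.0013, 0.0014, -0.0017]
```

>>> apply_moves(
  increments=[
    {"linear": [0,-1.3,1],"turn": [0.001,0.001,-0.002],"hand": 0.35},
    {"linear": [0,-1.3,1],"turn": [0.001,0.001,-0.002],"hand": -1},
    {"linear": [0,-1.3,1],"turn": [0.001,0.001,-0.002],"hand": -1},
    {"linear": [0,-1.3,1],"turn": [0.001,0.001,-0.002],"hand": -1},
    {"linear": [0,-1.3,1],"turn": [0.001,0.001,-0.002],"hand": -1},
  ],
)

```text
time: 34.9
position: [0.41, 0.2905, 0.0279]
eef_rot: [[0.994, 0.112, 0.003], [0.112, -0.994, 0.001], [0.003, -0.001, -1.0]]
wrist_force: [0.1, -1.4, 6.0]
grip_width: 0.507
```

>>> apply_moves(
  increments=[
    {"linear": [0,0,0],"turn": [0,0,0],"hand": -1},
    {"linear": [0,0,0],"turn": [0,0,0],"hand": -1},
  ],
)

```text
time: 35.1
position: [0.4107, 0.2909, 0.0288]
eef_rot: [[0.994, 0.112, 0.005], [0.112, -0.994, 0.002], [0.005, -0.001, -1.0]]
wrist_force: [1.1, -0.4, -0.8]
grip_width: 0.506
```

>>> apply_moves(
  increments=[
    {"linear": [0,0,-5],"turn": [0,0,0],"hand": -1},
    {"linear": [0,0,-40],"turn": [0,0,0],"hand": -1},
    {"linear": [0,0,-80],"turn": [0,0,0],"hand": -1},
    {"linear": [0,0,-120],"turn": [0,0,0],"hand": -1},
    {"linear": [0,0,-130],"turn": [0,0,0],"hand": -1},
  ],
)

```text
time: 35.6
position: [0.4123, 0.2919, 0.1633]
eef_rot: [[0.994, 0.112, 0.011], [0.112, -0.994, 0.005], [0.012, -0.004, -1.0]]
wrist_force: [1.3, 0.4, -0.8]
grip_width: 0.505
```

```bash
python3 - <<'E'
from h import *
go((522.2,-79.2,160,6.5))
E
```

```text
at [412.3 291.9 163.3] yaw 6.43 tilt [0.0111 0.005 ] w 42.9 t 35.6 F [ 1.3  0.4 -0.8]
(522.2, -79.2, 160, 6.5) [67.6, 381.1, 2.7] [-0.0037, -0.0116, -0.0012]
```

>>> apply_moves(
  increments=[
    {"linear": [7,40,0],"turn": [-0.004,-0.012,0],"hand": -1},
    {"linear": [14,80,0],"turn": [-0.004,-0.012,0],"hand": -1},
    {"linear": [21,120,0],"turn": [-0.004,-0.012,0],"hand": -1},
    {"linear": [28,160,0],"turn": [-0.004,-0.012,0],"hand": -1},
    {"linear": [35,200,0],"turn": [-0.004,-0.012,0],"hand": -1},
  ],
)

```text
time: 36.1
position: [0.469, 0.0956, 0.1623]
eef_rot: [[0.994, 0.112, -0.002], [0.112, -0.994, -0.0], [-0.002, 0.0, -1.0]]
wrist_force: [1.0, 0.8, -2.0]
grip_width: 0.51
```

>>> apply_moves(
  increments=[
    {"linear": [7,42,0],"turn": [0,0,0],"hand": -1},
    {"linear": [14,84,0],"turn": [0,0,0],"hand": -1},
    {"linear": [21,126,0],"turn": [0,0,0],"hand": -1},
    {"linear": [28,165,0],"turn": [0,0,0],"hand": -1},
    {"linear": [32,179,0],"turn": [0,0,0],"hand": -1},
  ],
)

```text
time: 36.6
position: [0.5214, -0.0821, 0.1615]
eef_rot: [[0.994, 0.108, -0.002], [0.108, -0.994, -0.001], [-0.002, 0.001, -1.0]]
wrist_force: [0.4, 0.5, -1.3]
grip_width: 0.511
```

>>> apply_moves(
  increments=[
    {"linear": [0,0,0],"turn": [0,0,0],"hand": -1},
    {"linear": [0,0,0],"turn": [0,0,0],"hand": -1},
  ],
)

```text
time: 36.8
position: [0.5205, -0.0815, 0.1607]
eef_rot: [[0.994, 0.108, -0.004], [0.108, -0.994, -0.0], [-0.004, -0.0, -1.0]]
wrist_force: [-1.2, -0.3, -1.3]
grip_width: 0.511
```

```bash
python3 - <<'E'
from h import *
go((522.2,-79.2,34,6.4))
E
```

```text
at [520.5 -81.5 160.7] yaw 6.21 tilt [-0.0036 -0.0001] w 43.4 t 36.8 F [-1.2 -0.3 -1.3]
(522.2, -79.2, 34, 6.4) [2.4, -2.0, 126.7] [-0.0003, 0.0036, -0.0033]
```

>>> apply_moves(
  increments=[
    {"linear": [2.4,-2,40],"turn": [0,0.004,-0.003],"hand": -1},
    {"linear": [2.4,-2,80],"turn": [0,0.004,-0.003],"hand": -1},
    {"linear": [2.4,-2,115],"turn": [0,0.004,-0.003],"hand": -1},
    {"linear": [2.4,-2,127],"turn": [0,0.004,-0.003],"hand": -1},
    {"linear": [2.4,-2,127],"turn": [0,0.004,-0.003],"hand": -1},
  ],
)

```text
time: 37.3
position: [0.5204, -0.0773, 0.0326]
eef_rot: [[0.994, 0.113, -0.004], [0.113, -0.994, 0.002], [-0.003, -0.002, -1.0]]
wrist_force: [-0.2, -0.4, -1.6]
grip_width: 0.509
```

```bash
python3 - <<'E'
from h import *
go((522.2,-79.2,29.8,6.4))
E
```

```text
at [520.4 -77.3  32.6] yaw 6.5 tilt [-0.0035  0.0019] w 43.3 t 37.3 F [-0.2 -0.4 -1.6]
(522.2, -79.2, 29.8, 6.4) [1.6, 2.1, 2.7] [-0.0023, 0.0033, 0.0017]
```

>>> apply_moves(
  increments=[
    {"linear": [1.6,2.1,1],"turn": [-0.002,0.003,0.002],"hand": -1},
    {"linear": [1.6,2.1,2.4],"turn": [-0.002,0.003,0.002],"hand": -1},
    {"linear": [1.6,2.1,2.4],"turn": [-0.002,0.003,0.002],"hand": -1},
  ],
)

```text
time: 37.6
position: [0.5233, -0.0795, 0.0314]
eef_rot: [[0.994, 0.111, 0.002], [0.111, -0.994, -0.0], [0.002, 0.001, -1.0]]
wrist_force: [0.4, -0.2, -1.4]
grip_width: 0.51
```

```bash
python3 - <<'E'
from h import *
go((522.2,-79.2,29,6.4))
E
```

```text
at [523.3 -79.5  31.4] yaw 6.39 tilt [ 0.002  -0.0005] w 43.3 t 37.6 F [ 0.4 -0.2 -1.4]
(522.2, -79.2, 29, 6.4) [-1.0, -0.4, 2.4] [0.0007, -0.0019, -0.0001]
```

>>> apply_moves(
  increments=[
    {"linear": [-0.9,-0.3,2],"turn": [0,-0.002,0],"hand": -1},
    {"linear": [-0.9,-0.3,2],"turn": [0,-0.002,0],"hand": -1},
    {"linear": [-0.9,-0.3,2],"turn": [0,-0.002,0],"hand": 0.1},
    {"linear": [-0.9,-0.3,2],"turn": [0,-0.002,0],"hand": 0.35},
    {"linear": [-0.9,-0.3,2],"turn": [0,-0.002,0],"hand": 0.35},
  ],
)

```text
time: 38.1
position: [0.5225, -0.0793, 0.0295]
eef_rot: [[0.994, 0.111, 0.0], [0.111, -0.994, -0.001], [0.0, 0.001, -1.0]]
wrist_force: [0.8, -0.4, -0.4]
grip_width: 0.679
```

>>> apply_moves(
  increments=[
    {"linear": [0,0,0],"turn": [0,0,0],"hand": 0.35},
    {"linear": [0,0,0],"turn": [0,0,0],"hand": 0.35},
    {"linear": [0,0,-35],"turn": [0,0,0],"hand": 0.35},
    {"linear": [0,0,-75],"turn": [0,0,0],"hand": 0.35},
    {"linear": [0,0,-115],"turn": [0,0,0],"hand": 0.35},
  ],
)

```text
time: 38.6
position: [0.5219, -0.0791, 0.1455]
eef_rot: [[0.994, 0.111, -0.001], [0.111, -0.994, -0.0], [-0.001, 0.0, -1.0]]
wrist_force: [0.6, -0.0, -0.2]
grip_width: 0.675
```

```bash
python3 - <<'E'
from h import *
go((549.5,0,230.7,0))
E
```

```text
at [521.9 -79.1 145.5] yaw 6.39 tilt [-0.001  -0.0004] w 57.4 t 38.6 F [ 0.6 -0.  -0.2]
(549.5, 0, 230.7, 0) [36.2, -75.5, -85.3] [0.0003, 0.001, 0.1115]
```

Now back to the exact starting pose, so the first and last pictures can be compared directly.

>>> apply_moves(
  increments=[
    {"linear": [0,-10,-40],"turn": [0,0,0.05],"hand": 1},
    {"linear": [15,-40,-70],"turn": [0,0.001,0.11],"hand": 1},
    {"linear": [36,-75.5,-85],"turn": [0,0.001,0.1115],"hand": 1},
    {"linear": [36,-75.5,-85],"turn": [0,0.001,0.1115],"hand": 1},
    {"linear": [36,-75.5,-85],"turn": [0,0.001,0.1115],"hand": 1},
  ],
)

```text
time: 39.1
position: [0.5494, 0.0006, 0.2305]
eef_rot: [[1.0, 0.002, 0.0], [0.002, -1.0, -0.001], [0.0, 0.001, -1.0]]
wrist_force: [-0.8, -0.1, -0.0]
grip_width: 0.997
```

```bash
python3 - <<'E'
from h import *
go()
c=cap('wrist','w10');s=cap('side','s10');e=cap('scene','e10')
a=load('wrist0');
for n,f in(('side0',s),('scene0',e)):
    d=np.abs(load(n)['frame'].astype(int)-f['frame']).max(2)>50; b=(210,190,430,340) if n=='side0' else (150,190,450,400)
    print(n,'changed px',d[b[1]:b[3],b[0]:b[2]].sum())
o=np.zeros((560,780,3),np.uint8)
def put(f,b,x,y,k=2):
    i=cv2.resize(f['frame'][b[1]:b[3],b[0]:b[2],::-1],None,fx=k,fy=k); o[y:y+i.shape[0],x:x+i.shape[1]]=i
B=(270,210,400,340);C=(140,180,380,400)
put(load('side0'),B,0,0);put(s,B,0,270);put(load('scene0'),(220,190,380,330),270,0,1.5);put(e,C,270,215,1.5)
cv2.imwrite('pics/cmp.png',o)
# lid before/after and cap
for f in(a,c):
    m=(cv2.cvtColor(f['frame'],cv2.COLOR_RGB2HSV)[...,2]<80).astype(np.uint8);n,l,st,ce=cv2.connectedComponentsWithStats(m)
    for i in range(1,n):
        if 1500<st[i,4]<3500 and 240<ce[i][0]<320 and 150<ce[i][1]<280: print('lid',(ray(f,ce[i],.061)*1000).round(1))
    h=cv2.cvtColor(f['frame'],cv2.COLOR_RGB2HSV).astype(int); w=((h[...,1]<50)&(h[...,2]>170)).astype(np.uint8);
    n,l,st,ce=cv2.connectedComponentsWithStats(w)
    for i in range(1,n):
        if 150<st[i,4] and 220<ce[i][0]<330 and 90<ce[i][1]<340: print('bright',st[i],ce[i].round(1),(ray(f,ce[i],.08)*1000).round(1))
E
```

```text
at [549.4   0.6 230.5] yaw 0.11 tilt [ 0.0004 -0.0007] w 84.8 t 39.1 F [-0.8 -0.1 -0. ]
side0 changed px 1153
scene0 changed px 1956
lid [5.121e+02 3.000e-01 6.100e+01]
bright [243 116  43  37 981] [262.5 133.4] [501.4  82.4  80. ]
bright [268 300  49  21 653] [292.1 310.3] [521.9 -78.6  80. ]
lid [512.4   1.8  61. ]
bright [246 116  43  37 991] [265.8 133.1] [504.2  82.9  80. ]
bright [271 303  48  19 654] [294.6 312. ] [524.6 -80.   80. ]
```

View pics/w10.png

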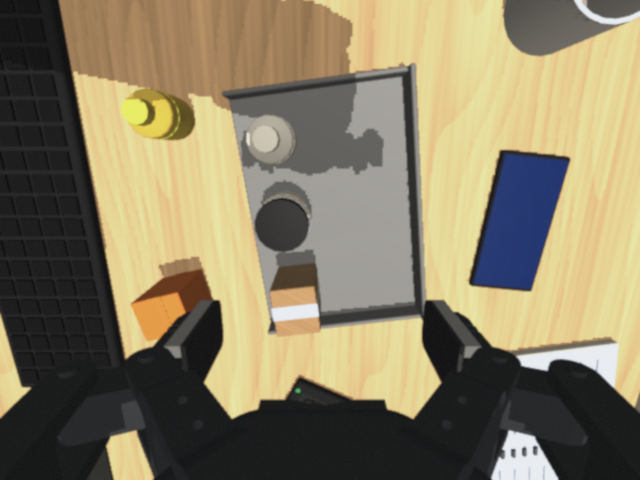

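View pics/cmp.png

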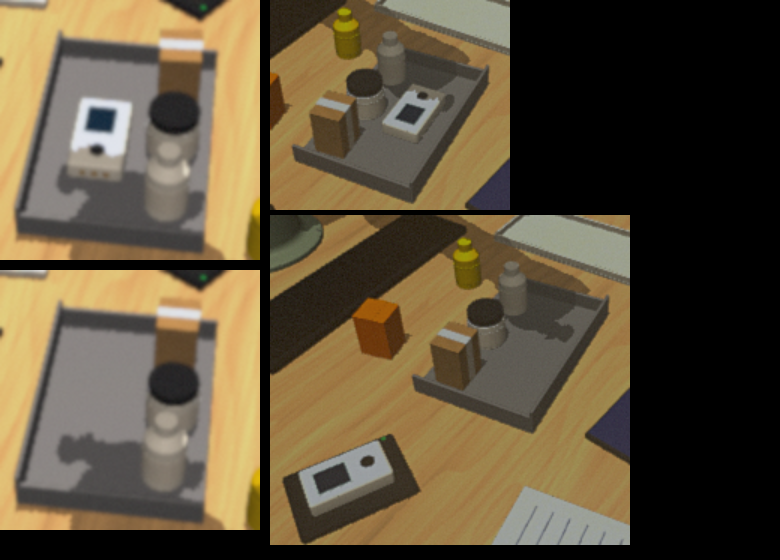

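Everything is upright and the recorder lies on the pad. Before/after differs by about 3 mm for the bottle and carton, so I'll check how much of that is camera bias by using the fixed yellow and orange objects.

```bash
python3 - <<'E'
from h import *
a=load('wrist0');c=load('w10')
for n,lo,hi,z in(('yellow',(22,120,60),(35,255,255),.07),('orange',(5,190,80),(14,255,255),.05),('phone',(110,120,40),(130,255,255),.009)):
    for f in(a,c):
        m=cv2.inRange(cv2.cvtColor(f['frame'],cv2.COLOR_RGB2HSV),lo,hi);k,l,st,ce=cv2.connectedComponentsWithStats(m);i=1+st[1:,4].argmax()
        print(n,ce[i].round(1),(ray(f,ce[i],z)*1000).round(1))
# carton band orientation
for f,(x0,x1,y0,y1) in((a,(262,322,295,325)),(c,(262,326,297,328))):
    h=cv2.cvtColor(f['frame'],cv2.COLOR_RGB2HSV).astype(int);w=((h[...,1]<50)&(h[...,2]>170))[y0:y1,x0:x1]
    p=np.argwhere(w)[:,::-1]+[x0,y0];P=np.array([ray(f,q,.076)[:2]*1000 for q in p],np.float32);r=cv2.minAreaRect(P);print('band',np.round(r[0],1),np.round(r[1],1),round(r[2],1))
E
```

```text
yellow [157.8 114.7] [412.1  97.8  70. ]
yellow [157.4 114.8] [412.1  97.8  70. ]
orange [202. 284.] [426.6 -64.   50. ]
orange [172. 279.] [396.9 -58.2  50. ]
phone [519.7 219.7] [767.7  -4.8   9. ]
phone [519.1 220.3] [767.7  -4.8   9. ]
band [521.4 -80.7] [45.3 15. ] 10.1
band [522.3 -82. ] [21.1 49.7] 87.5
```

```bash
python3 - <<'E'
from h import *
for fn in('wrist0','w10'):
    f=load(fn);h=cv2.cvtColor(f['frame'],cv2.COLOR_RGB2HSV).astype(int)
    band=((h[...,1]<60)&(h[...,2]>170)); wood=(h[...,0]>5)&(h[...,0]<20)&(h[...,1]>85)&(h[...,2]>150)
    B=np.zeros(band.shape,bool);B[275:335,262:322]=1
    # band long edges: top and bottom per column
    up=[];dn=[]
    for x in range(274,314):
        y=np.where((band&B)[295:328,x])[0]+295
        if len(y)>4: up.append(ray(f,(x,y.min()-.5),.076)[:2]*1000);dn.append(ray(f,(x,y.max()+.5),.076)[:2]*1000)
    for P in(up,dn):
        v=cv2.fitLine(np.array(P,np.float32),cv2.DIST_HUBER,0,.01,.01).ravel();print(fn,'band angle',round(np.degrees(np.arctan(v[1]/v[0])),1),v[2:].round(1),len(P))
    print('band px',np.argwhere((band&B)[295:328]).mean(0)+[295,0])
E
```

```text
wrist0 band angle 10.4 [524.1 -72.4] 40
wrist0 band angle 10.3 [523.6 -88.1] 40
band px [310.38814815 292.00592593]
w10 band angle 7.1 [523.4 -74.6] 40
w10 band angle 7.1 [526.  -89.6] 40
band px [311.87001477 294.09748892]
```

Remaining offsets are about 3 mm and 3°, close to the calibration accuracy. Another grasp would risk more than it would gain, so I'm handing in.

```bash
python3 -c "
from station import workorder; print(workorder.sign_off())"
```

```text
the job is handed in; nothing more can be done
None
```

The job is done and handed in at about 39 s of the 125 s allowed. I stood the bottle, carton and jar in the tray, and laid the recorder face up on the pad. Then I put the jar, bottle and carton back upright and moved the arm back up to its start pose, touching nothing.

**Recorder:** in the check just after release, it lay within about 1 mm of the pad's centre and 0.2° of its long side.

**Supplies:** comparing wrist pictures from the start and the end, these are the differences from the starting spots:

| Item | Offset from its starting spot |
|---|---|
| Jar | about 1.5 mm |
| Bottle | about 3 mm |
| Carton | about 3 mm, and turned about 3° |

The bottle and carton offsets look real rather than camera error, because the yellow bottle and the phone came out in the same place in both pictures. I left them because another grasp seemed riskier than the error.

**Bystanders:** the phone measured unmoved. I only checked the mug by eye in the last wrist picture. The automatic check on the orange carton failed because its colour mask was unreliable, but by eye it had not moved.

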